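# Press a label holder home behind the rack's lip

## Task

The bench rack has three label places along its front edge and one of them is empty; its label holder is lying flat on the bench in front. Stand the holder up, tongue down and card facing out like its two neighbours, push its tongue down behind the rack's front lip at the empty place, and press it fully home against the leaf spring until its shoulder sits on the lip. Finish still holding it pressed home, so that I can put in the lock screw, and leave the things lying about where they are.

Things in the scene. Friction and masses are not known exactly. Their poses are not given: they have to be found in the camera images.
- holder_mid (a point): Centre of the holder's card frame: 6 mm above the bench as it lies, 25 mm from the shoulder (the frame edge that the tongue stands out of), 45 mm from the tongue's end. Axes: x towards the tongue's end, y along the shoulder, z out of the card face. When home, x points straight down and z points out of the rack's front (along seat_mouth -x).
- seat_mouth (a point): Middle of the mouth of the empty label place, level with the lip top, 78 mm over the bench. x straight back into the rack, y along the lip, z up. Channel 6.2 mm wide: lip (3 mm thick) in front at x = -3 mm, upstand behind at x = +3.2 mm and 12 mm higher. When home, the holder's back is to the upstand, its shoulder on the lip: holder_mid 25 mm above this point and 2 to 6 mm in front.
- leaf (a joint): Travel of the sprung leaf under the tongue, m: 0 free, 0.006 with the holder fully home. It takes 3 N to start it and 8 N to hold it home, and pushes the holder up again when it is not held.
- side_cutters: Side cutters 36 x 128 x 12 mm lying on the bench; origin under their middle. Leave where they are.
- hex_driver: Small driver 12 x 95 x 12 mm lying on the bench; origin under its middle. Leave where it is.
- solder_reel: Solder reel, 53 mm across, 66 mm high, standing on the rack's deck (62 mm above the bench); origin under its middle. Leave where it is.
- wool_tin: Brass-wool tin, 60 mm across, 48 mm high, on the rack's deck; origin under its middle. Leave where it is.
- wick_reel: Flat reel of braid, 48 mm across, 11 mm high, on the rack's deck; origin under its middle. Leave where it is.
- holder: The loose label holder: black plastic card frame 50 mm (x) by 54 mm (y) by 12 mm thick (z), 40 to 85 g, with a tongue standing 20 mm out of the middle of its +x edge. Tongue: 44 mm wide (y), 4 mm thick, flush with the flat back, end corners rounded 5 mm. It starts lying on its flat back. Origin on the back face, 35 mm from the tongue's end; x to the tongue's end, z out of the card face.
- seat: Steel clip in the channel of the empty place. Two ears, 50 mm apart clear (y = -25 and +25 mm), rounded tops 3 mm below the mouth, centre the tongue; between them a sprung leaf lies 14 mm below the mouth. Origin on the channel floor, 28 mm under seat_mouth; same axes.
- rack: Fixed grey sheet-steel bench rack, 270 mm long (y), 105 mm deep, deck 62 mm above the bench, lip and label channel along its front (-x). Origin under its middle. Three label places 86 mm apart along the front; the two others hold fixed holders of the same shape, card outwards, their tops 50 mm above the lip.
Things that resemble listed ones, but are neither listed nor needed, are in the scene too. What is shaped like the holder but blue is not meant.

How it is judged:
By the outcome, as a careful person would: the job done as asked, in the order asked, and still so for the second after the job is handed in, while the arm keeps its last pose, push and grip.
It also fails if it takes over 45 s, if anything falls off the work surface, if the arm or the gripper's body presses on something with over 40 N, if the wrist force passes 120 N, or if a joint passes its speed limit or range.

## Robot

A 7-joint arm with a two-finger parallel gripper is mounted at the origin on the work surface; the furniture and walls round the work are solid. World frame = base frame: x ahead of the robot, y to its left, z up, the work surface at z = 0. Lengths are in m, angles in rad, forces in N, time in s.
With the tool pointing down it reaches from about 0.4 to 0.85 m from the base axis. Payload 4.5 kg.
Tool frame: the origin (TCP) lies between the finger pads; the fingertips stand 19 mm ahead of it and the grasp point (between the pads) is the TCP; z points along the fingers, y is the direction in which the jaws open and shut (so a half turn about z gives the same grasp; the last joint's range is limited). The gripper opens to 88 mm and grips with 3 to 60 N. Pads are 18 mm wide; open, the fingers measure 123 mm over their backs; the gripper's body (75 mm by 187 mm) begins 45 mm behind the grasp point.
Start: joints at [-1.1, 0.689, -0.195, 1.565, 0.157, 0.902, -0.215], TCP at [0.264, 0.566, 0.233] pointing down, gripper open.
Joint ranges: [-3.01, 3.01], [-0.46, 2.08], [-1.47, 1.51], [0.13, 2.56], [-1, 4.14], [0.04, 2.09], [-2.66, 2.66]. Speed limits (rad/s): [2.57, 2.57, 3.14, 3.14, 3.14, 3.14, 3.14].

## Interface

Orientations are given as a unit quaternion [x, y, z, w].
In Python, from plant import status, snapshot, finish_job, cut_out, tip_of gives the robot as it stands. The module is installed in compiled form; this text tells all that it offers.
- The arm moves only by the tool carry_out, never from a script. Its arguments are lists of equal length, an entry for each row: "linear": the shift along the world's x, y, z in m, a list of three; "roll": the turn about the world's z in rad. A call has 1 to 8 rows; each row is the pose to reach, as a shift and turn from the pose measured when the call began; what a row does not reach only later rows make up. A row lasts 1/12 s, in which the tool goes at most 41.7 mm and 7.16 degrees, less where a joint would pass 70% of its speed; a pose out of reach is approached as far as the arm can. A call with a gripper value outside its range is refused whole. "gripper" is the opening, from 0 (shut) to 1 (fully open), set as the call begins (left out, the last holds). The fingers move at their own pace and stop on an object; "grip_force" is the grip in N (left out, the last holds). Time passes only in rows, so rows that repeat a pose let the fingers close. It gives the time, the measured TCP pose, the force and the opening at its end, in the units of the state.
- status.get_state(): the state, without advancing time (a new reading comes with each control period).
- snapshot(name): name is "scene" or "top" or "wrist"; returns a dict with "img" (480x640x3 uint8, red, green, blue), "range_z" (480x640 float32, m along the optical axis (not along the pixel's ray), 0 where there is no reading), "fx", "fy", "cx", "cy" (pixels), "world_from_camera" (4x4, takes a point from camera to world coordinates). Camera axes: x right, y down, z forward; pixel columns grow to the right and rows downward; lengths in m; the calibration is good to about 2 mm. A picture is of the moment at which its call begins.
- finish_job(): hands the job in, once; it reports no verdict.
Trained networks look in a picture, given as the dict that the camera call returned (one of the last four; its "shot" number tells which), for a name from the list of things; names that differ only in an ending like _2 or _b are one class to them, and where a whole thing is asked for, a point or a joint stands for the part that bears it (a point fixed in the world has none). Each returns a list of dicts, best first, with "confidence" (0 to 1); they miss things now and then, are a little off and sometimes report something else, mostly with a low value. They report only what shows in the picture. A call takes as long as a camera call. They do not tell look-alikes from the thing itself.
- cut_out(picture, query): "region" (480x640 bool, what is visible of it) and "pixel" ([column, row] in pixels, amid what is visible of it).
- tip_of(picture, query): "pixel" ([column, row] in pixels: a listed point, or the origin of a listed thing).
The state is a dict: "clock": time; "q": joint angles; "qd": joint speeds; "joint_torque": joint torques, N m; "tool_pos": TCP position; "eef_rot": TCP orientation; "contact_force": force on the tool from outside, world axes, zero at the start; "moment": the same for the moment, N m; "opening": opening from 0.0 (shut) to 1.0 (fully open).
Only numpy, scipy, OpenCV 4.12 (cv2) and the standard library are available. Lean on these libraries where they do the work, as an engineer would, in place of code of your own. Each camera call takes 0.05 s, during which the arm holds its last target.

## Working session

There is one attempt and no reset: what is moved stays moved. The work goes in short steps, Python scripts to look and compute and a tool call to move; the robot and the scene stay as the last step left them, time stands still between calls to the robot, and variables do not carry over. Pictures are saved under pics/ and viewed, and the job is handed in when it is done.

Besides the shell and the picture viewer there is one more tool, called after "Call:" as name(argument=value, ...) on one line, values as JSON. carry_out: Moves the arm, as the interface text tells. Its arguments: {"type":"object","properties":{"linear":{"type":"array"},"roll":{"type":"array"},"gripper":{"type":"number"},"grip_force":{"type":"number"}},"required":["linear","roll"]}

```bash
mkdir -p pics
cat > h.py <<'E'
import numpy as np, cv2
from plant import status, snapshot, finish_job, cut_out, tip_of
def w(p,u,v,d=None):
    u0,v0=int(round(u)),int(round(v))
    if d is None:
        a=p["range_z"][max(0,v0-1):v0+2,max(0,u0-1):u0+2]; a=a[a>0]; d=np.median(a) if a.size else 0
    c=np.array([(u-p["cx"])/p["fx"]*d,(v-p["cy"])/p["fy"]*d,d,1]); return (p["world_from_camera"]@c)[:3]
def atz(p,u,v,z):
    M=p["world_from_camera"]; r=M[:3,:3]@np.array([(u-p["cx"])/p["fx"],(v-p["cy"])/p["fy"],1]); o=M[:3,3]
    return o+r*(z-o[2])/r[2]
def proj(p,X):
    c=np.linalg.inv(p["world_from_camera"])@np.append(X,1); return c[0]/c[2]*p["fx"]+p["cx"],c[1]/c[2]*p["fy"]+p["cy"]
def cloud(p):
    d=p["range_z"]; v,u=np.mgrid[:480,:640]
    c=np.stack([(u-p["cx"])/p["fx"]*d,(v-p["cy"])/p["fy"]*d,d,np.ones_like(d)],-1)
    return (c@p["world_from_camera"].T)[...,:3]
def save(p,n): cv2.imwrite(f"pics/{n}.png",p["img"][...,::-1])
E
python3 - <<'E'
from h import *
np.set_printoptions(precision=4,suppress=True)
s=status.get_state(); print(s)
for n in ("scene","top"):
    p=snapshot(n); save(p,n+"0"); print(n,p["world_from_camera"],p["fx"])
    for q in ("holder_mid","seat_mouth","holder","seat","rack","side_cutters","hex_driver","solder_reel","wool_tin","wick_reel"):
        for r in tip_of(p,q)[:3]:
            print(q,r["pixel"],round(r["confidence"],2),w(p,*r["pixel"]))
E
```

```text
{'clock': 0.0, 'q': array([-1.1002,  0.69  , -0.1945,  1.5664,  0.1573,  0.9025, -0.2151]), 'qd': array([-0.0003, -0.0006, -0.0003,  0.0021,  0.0019, -0.001 , -0.0016]), 'joint_torque': array([  0.0004, -52.758 ,  -1.2667, -15.3432,  -0.0526,   0.0066,
         0.0002]), 'tool_pos': array([0.2642, 0.5657, 0.232 ]), 'eef_rot': array([ 0.2167,  0.9762, -0.0009, -0.0001]), 'contact_force': array([-0.301 ,  0.26  ,  1.1664]), 'moment': array([-0.0701,  0.0183, -0.0199]), 'opening': 1.000564571151059}
scene [[-0.9702  0.1842 -0.1572  0.6392]
 [ 0.242   0.7598 -0.6034  0.5121]
 [ 0.0083 -0.6235 -0.7818  0.7597]
 [ 0.      0.      0.      1.    ]] 557.7309000383593
holder_mid [297.0, 334.7] 0.91 [0.5559 0.0958 0.0103]
holder_mid [394.4, 193.5] 0.62 [ 0.3136 -0.1511  0.0112]
holder [386.0, 196.4] 0.71 [ 0.3309 -0.1485  0.0103]
holder [299.5, 329.9] 0.58 [0.5503 0.0884 0.0101]
seat [242.3, 392.3] 0.35 [ 0.6522  0.1629 -0.0003]
rack [264.5, 216.2] 0.72 [ 0.5645 -0.1041  0.0655]
side_cutters [246.5, 393.7] 0.59 [0.6467 0.167  0.001 ]
hex_driver [212.5, 311.5] 0.56 [0.6758 0.0176 0.0004]
solder_
[... 656 characters left out ...]
lder [267.8, 221.7] 0.57 [0.5476 0.0807 0.0101]
holder [382.0, 166.7] 0.23 [ 0.6282 -0.1378  0.0904]
seat [386.0, 257.3] 0.65 [ 0.4642 -0.1398  0.0731]
rack [387.9, 212.6] 0.93 [ 0.5464 -0.1469  0.073 ]
rack [265.3, 222.7] 0.21 [0.546  0.0857 0.0088]
side_cutters [228.4, 173.8] 0.89 [0.6488 0.1589 0.0008]
side_cutters [386.0, 259.1] 0.17 [ 0.4615 -0.1404  0.0668]
hex_driver [301.2, 158.2] 0.56 [0.6745 0.0123 0.0059]
hex_driver [384.5, 260.4] 0.51 [ 0.4595 -0.1378  0.0644]
solder_reel [382.9, 167.2] 0.85 [ 0.6264 -0.1391  0.0936]
solder_reel [259.5, 219.4] 0.63 [0.5528 0.097  0.0093]
wool_tin [414.9, 252.1] 0.62 [ 0.4691 -0.1879  0.1003]
wick_reel [396.3, 206.3] 0.81 [ 0.5575 -0.1627  0.0737]
```

View pics/scene0.png

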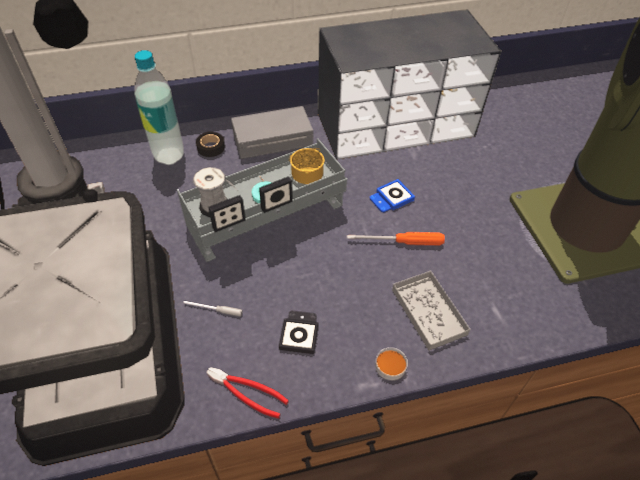

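View pics/top0.png

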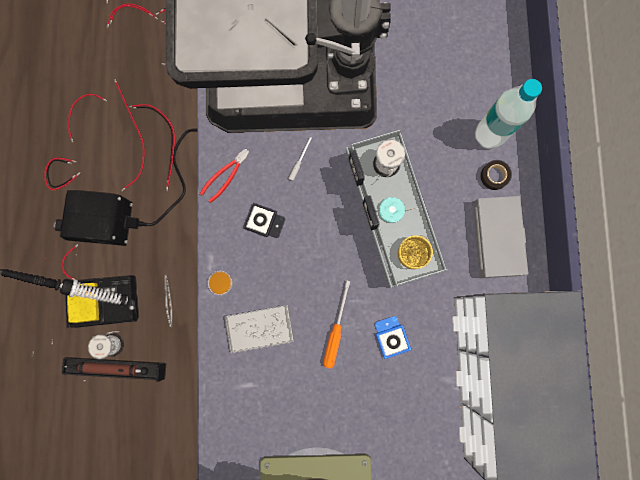

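Run:
```python
from h import *
np.set_printoptions(precision=4,suppress=True)
p=snapshot("top"); 
c=p["img"][190:260,225:305]; c2=p["img"][120:290,330:450]
cv2.imwrite("pics/c1.png",cv2.resize(c,None,fx=6,fy=6,interpolation=cv2.INTER_CUBIC)[...,::-1])
cv2.imwrite("pics/c2.png",cv2.resize(c2,None,fx=3.5,fy=3.5,interpolation=cv2.INTER_CUBIC)[...,::-1])
for q in ("holder","holder_mid"):
  for r in cut_out(p,q)[:3]:
    m=r["region"]; 
    print(q,r["pixel"],r["confidence"],m.sum(),cv2.minAreaRect(np.argwhere(m)[:,::-1].astype(np.float32)))
X=cloud(p); z=X[...,2]
m=(z>0.006)&(z<0.03)&(p["range_z"]>0); m[:190]=0;m[260:]=0;m[:,:225]=0;m[:,305:]=0
P=X[m]; print(m.sum(),np.percentile(z[m],[5,50,95])); r=cv2.minAreaRect(P[:,:2].astype(np.float32)*1000); print(r)
m2=(z>0.0015)&(z<0.006);m2[:190]=0;m2[260:]=0;m2[:,:225]=0;m2[:,305:]=0;print(m2.sum(),X[m2].mean(0))
mm=(z>0.055)&(z<0.085); mm[:,:320]=0;mm[:,460:]=0;mm[:120]=0;mm[300:]=0
print(mm.sum(),cv2.minAreaRect(X[mm][:,:2].astype(np.float32)*1000),np.percentile(z[mm],[5,25,50,75,95]))
```

```text
holder [264.3, 220.5] 0.89 938 ((265.0437927246094, 220.87954711914062), (36.39563751220703, 28.279237747192383), 19.983104705810547)
holder [394.5, 336.5] 0.61 985 ((391.5500183105469, 336.1500244140625), (36.68241500854492, 28.776723861694336), 71.56504821777344)
holder [385.1, 258.7] 0.37 56 ((384.70001220703125, 259.60003662109375), (28.144268035888672, 2.2135941982269287), 71.56504821777344)
holder_mid [392.2, 339.3] 0.9 1049 ((391.5500183105469, 336.6499938964844), (38.8960075378418, 29.09295082092285), 71.56504821777344)
holder_mid [261.8, 221.2] 0.74 1013 ((264.7758483886719, 220.8103485107422), (37.69615173339844, 29.525558471679688), 21.801406860351562)
holder_mid [400.8, 217.3] 0.26 5681 ((394.60003662109375, 208.30001831054688), (150.20819091796875, 61.031951904296875), 71.56504821777344)
727 [0.007  0.0104 0.0139]
((564.7578735351562, 80.84642791748047), (69.58567810058594, 86.24657440185547), 68.54304504394531)
1260 [0.5451 0.0866 0.0028]
6520 ((554.08154296875, -158.89862060546875), (271.1227111816406, 108.29936981201172), 15.340799331665039) [0.0596 0.0615 0.0631 0.0672 0.0798]
```

View pics/c1.png

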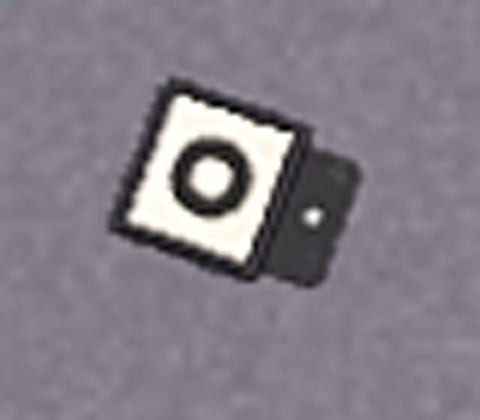

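View pics/c2.png

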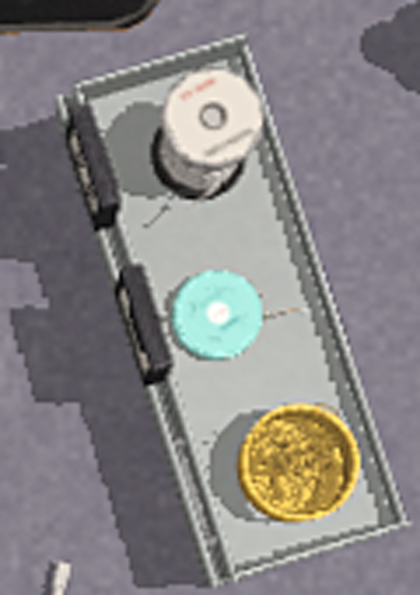

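Choice of holder among the look-alikes in the top picture: black loose (262,221) is the target. Blue (393,338) is excluded, and the mounted ones at (355,170) and (369,212) are fixed. The crop shows a black frame with its tongue pointing towards the rack. The empty place is at about (386,258), by the brass tin. Next I move above the holder.

Call:
carry_out(linear=[[0.018, -0.029, 0], [0.036, -0.058, 0], [0.054, -0.087, 0], [0.072, -0.116, 0], [0.09, -0.145, 0], [0.108, -0.174, 0], [0.126, -0.203, 0], [0.144, -0.232, 0]], roll=[0.11, 0.22, 0.33, 0.44, 0.55, 0.66, 0.77, 0.88])

```text
clock: 1.92
tool_pos: [0.4092, 0.3329, 0.233]
eef_rot: [-0.222, 0.975, 0.0, 0.0]
contact_force: [0.4, 0.0, -0.3]
opening: 0.998
```

Call:
carry_out(linear=[[0.017, -0.028, 0], [0.034, -0.056, 0], [0.051, -0.084, 0], [0.068, -0.112, 0], [0.085, -0.14, 0], [0.102, -0.168, 0], [0.12, -0.2, 0], [0.138, -0.23, 0]], roll=[0.1, 0.2, 0.3, 0.4, 0.5, 0.6, 0.7, 0.78])

```text
clock: 2.58
tool_pos: [0.548, 0.1008, 0.2331]
eef_rot: [-0.578, 0.816, -0.0, 0.0]
contact_force: [-0.3, 1.2, -0.1]
opening: 1.003
```

Run:
```python
from h import *
np.set_printoptions(precision=4,suppress=True)
s=status.get_state(); print(s["q"],s["tool_pos"],s["clock"])
p=snapshot("wrist"); save(p,"w1"); print(p["world_from_camera"],p["fx"])
np.savez("w1.npz",**{k:p[k] for k in ("img","range_z","fx","fy","cx","cy","world_from_camera")})
```

```text
[ 0.1644  0.6825 -0.738   1.7569  0.5607  0.9242  1.9922] [0.548  0.1008 0.2331] 2.5833
[[-0.9438  0.3193  0.0854  0.5266]
 [ 0.3306  0.9123  0.2418  0.0393]
 [-0.0007  0.2565 -0.9666  0.385 ]
 [ 0.      0.      0.      1.    ]] 362.2187473606282
```

View pics/w1.png

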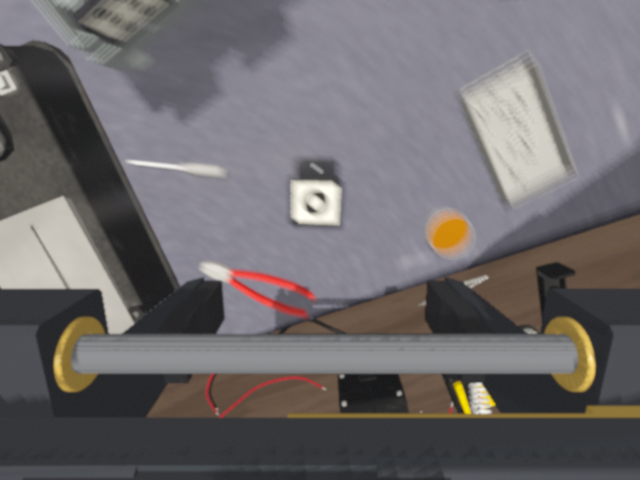

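Run:
```python
from h import *
np.set_printoptions(precision=4,suppress=True)
p=snapshot("wrist"); save(p,"w2")
t=snapshot("top"); save(t,"t2")
def an(p,box,nm,zc=0.0115):
    u0,v0,u1,v1=box; g=p["img"].astype(int); 
    white=np.zeros((480,640),np.uint8); white[v0:v1,u0:u1]=(g.min(-1)>185)[v0:v1,u0:u1]
    n,l,st,ce=cv2.connectedComponentsWithStats(white); k=1+np.argmax(st[1:,4]); cn,_=cv2.findContours((l==k).astype(np.uint8),0,2)
    P=np.array([atz(p,a,b,zc)[:2] for a,b in max(cn,key=len)[:,0]]).astype(np.float32)*1000
    print(nm,"card",cv2.minAreaRect(P))
    dark=np.zeros_like(white); dark[v0:v1,u0:u1]=((g.max(-1)<75)|(l==k))[v0:v1,u0:u1]
    dark=cv2.morphologyEx(dark,3,np.ones((5,5)))
    n,l,st,ce=cv2.connectedComponentsWithStats(dark); k=1+np.argmax(st[1:,4]); print(st[k]);cn,_=cv2.findContours((l==k).astype(np.uint8),0,2)
    P=np.array([atz(p,a,b,0.009)[:2] for a,b in max(cn,key=len)[:,0]]).astype(np.float32)*1000
    print(nm,"all",cv2.minAreaRect(P))
an(p,(260,130,380,250),"wrist"); an(t,(225,190,305,260),"top")
cv2.imwrite("pics/c3.png",cv2.resize(p["img"][140:240,270:370],None,fx=5,fy=5)[...,::-1])
```

```text
wrist card ((551.9191284179688, 95.6790771484375), (40.47774887084961, 44.32854461669922), 68.28662109375)
[ 302  172   51   65 2634]
wrist all ((548.349365234375, 87.28689575195312), (67.7900161743164, 51.63133239746094), 67.71427154541016)Traceback (most recent call last):
  File "<stdin>", line 16, in <module>
  File "<stdin>", line 8, in an
    return _wrapfunc(a, 'argmax', axis=axis, out=out, **kwds)
    return bound(*args, **kwds)
ValueError: attempt to get argmax of an empty sequence
```

View pics/t2.png

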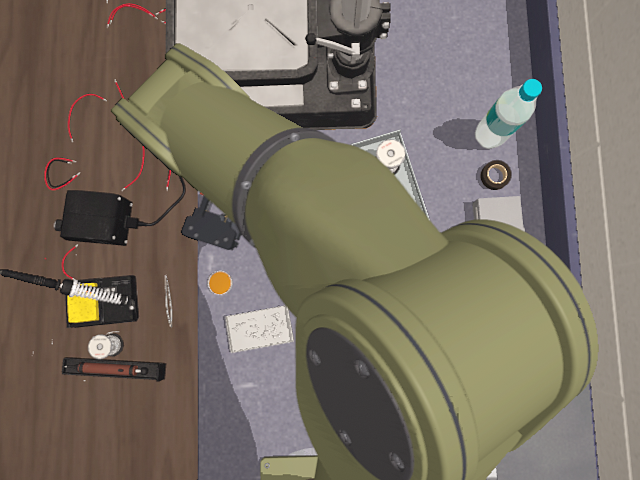

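Call:
carry_out(linear=[[0.003, 0.003, -0.02], [0.006, 0.006, -0.05], [0.009, 0.008, -0.08], [0.009, 0.008, -0.11], [0.009, 0.008, -0.14], [0.009, 0.008, -0.165], [0.009, 0.008, -0.18], [0.009, 0.008, -0.18]], roll=[-0.02, -0.045, -0.045, -0.045, -0.045, -0.045, -0.045, -0.045])

```text
clock: 3.4
tool_pos: [0.555, 0.1081, 0.0496]
eef_rot: [-0.555, 0.832, 0.001, -0.003]
contact_force: [0.4, -0.1, 0.6]
opening: 1.004
```

Run:
```python
from h import *
p=snapshot("wrist"); save(p,"w3")
s=status.get_state(); print(s["tool_pos"],s["eef_rot"],s["clock"])
a=np.radians(-112); d=np.array([np.cos(a),np.sin(a),0]); y=np.array([-d[1],d[0],0]); m=np.array([.552,.096,.012])
im=p["img"][...,::-1].copy()
for x,yy in ((-25,-27),(-25,27),(25,27),(25,-27)):
    u,v=proj(p,m+d*x/1000+y*yy/1000); cv2.circle(im,(int(u),int(v)),2,(0,0,255),-1)
cv2.imwrite("pics/w3.png",im)
```

```text
[0.55610705 0.10833728 0.05136484] [-5.55392007e-01  8.31587150e-01  4.45818681e-04 -1.52697433e-03] 3.45
```

View pics/w3.png

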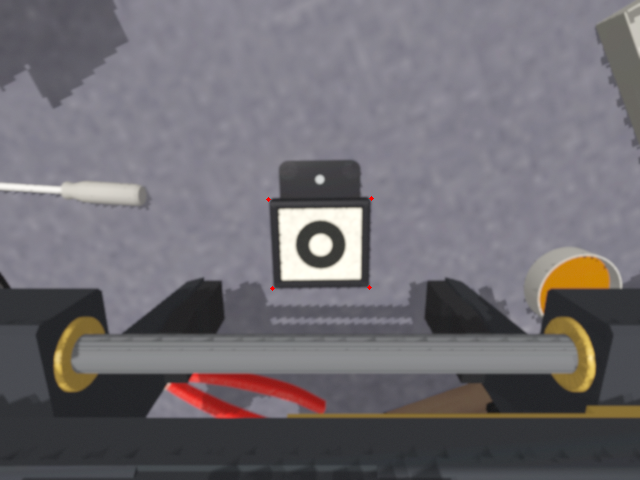

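Call:
carry_out(linear=[[0.001, 0.001, -0.015], [0.001, 0.001, -0.03], [0.001, 0.001, -0.03], [0.001, 0.001, -0.03]], roll=[0, 0, 0, 0])

```text
clock: 3.78
tool_pos: [0.5573, 0.1102, 0.0224]
eef_rot: [-0.556, 0.831, 0.0, -0.001]
contact_force: [0.6, 0.0, -0.3]
opening: 0.999
```

Call:
carry_out(linear=[[0, 0, 0], [0, 0, 0], [0, 0, 0], [0, 0, 0], [0, 0, 0], [0, 0, 0], [0, 0, 0], [0, 0, 0]], roll=[0, 0, 0, 0, 0, 0, 0, 0], gripper=0.5, grip_force=10)

```text
clock: 4.45
tool_pos: [0.5573, 0.1102, 0.0224]
eef_rot: [-0.556, 0.831, 0.0, -0.001]
contact_force: [0.0, -0.1, 0.3]
opening: 0.503
```

Run:
```python
from h import *
p=snapshot("wrist"); save(p,"w4"); p=snapshot("scene"); cv2.imwrite("pics/s4.png",cv2.resize(p["img"][230:430,180:440],None,fx=3,fy=3)[...,::-1])
```

```text
(no output)
```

View pics/w4.png

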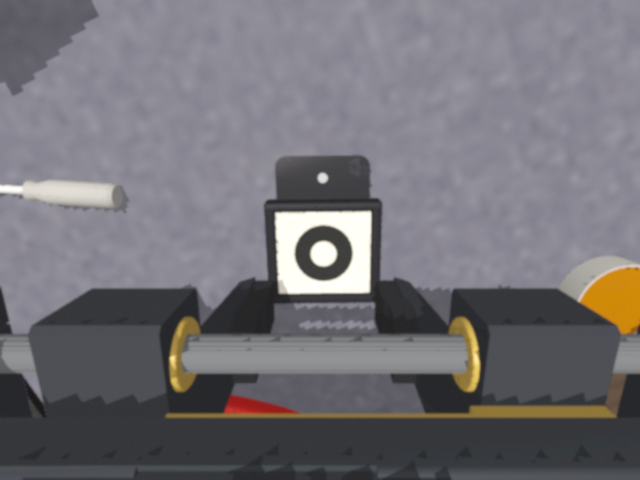

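View pics/s4.png

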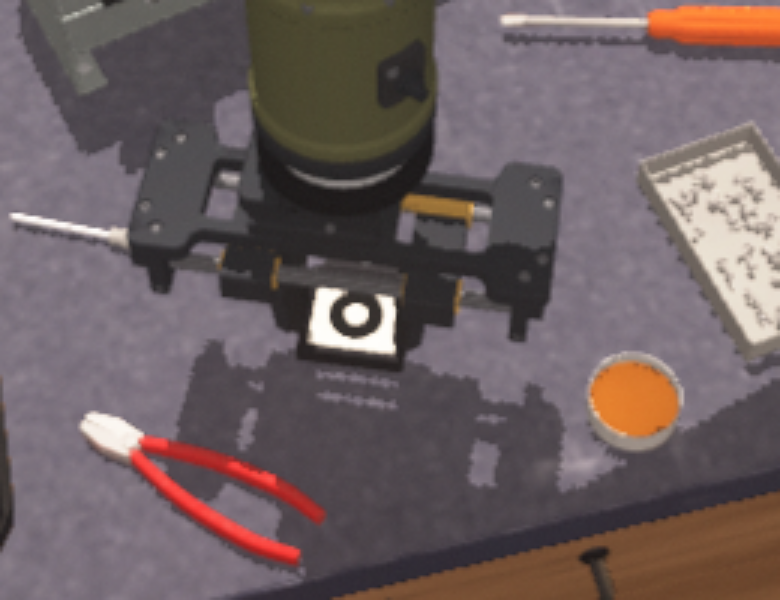

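Call:
carry_out(linear=[[0, 0, 0], [0, 0, 0], [0, 0, 0], [0, 0, 0], [0, 0, 0], [0, 0, 0]], roll=[0, 0, 0, 0, 0, 0], gripper=0.0, grip_force=10)

```text
clock: 5.05
tool_pos: [0.5573, 0.1102, 0.0224]
eef_rot: [-0.556, 0.831, 0.001, -0.001]
contact_force: [0.3, 0.1, 1.0]
opening: 0.07
```

Run:
```python
from h import *
np.set_printoptions(precision=4,suppress=True)
p=snapshot("wrist"); save(p,"w5")
X=cloud(p); 
for v in (180,210,225,250,275,290,294,297,300,305,310): print(v,X[v,322],p["img"][v,322])
print(status.get_state()["opening"])
```

```text
180 [0.5396 0.0646 0.0041] [222 224 223]
210 [0.5444 0.0763 0.0125] [94 91 87]
225 [0.5472 0.0829 0.0115] [179 175 163]
250 [0.5519 0.0943 0.0103] [255 255 250]
275 [0.5568 0.106  0.01  ] [60 61 59]
290 [0.5598 0.1133 0.0095] [216 212 200]
294 [0.5603 0.1146 0.0113] [65 63 61]
297 [0.5606 0.1154 0.013 ] [41 40 43]
300 [0.5615 0.1174 0.0117] [37 38 39]
305 [0.5644 0.1243 0.001 ] [ 94  92 102]
310 [0.5656 0.1273 0.0004] [ 95  93 102]
0.022872123508705555
```

View pics/w5.png

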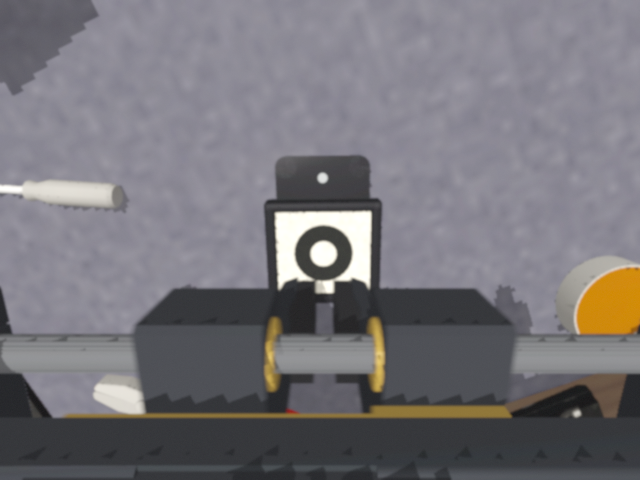

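Run:
```python
from h import *
np.set_printoptions(precision=4,suppress=True)
p=snapshot("wrist")
X=cloud(p); 
for u in (285,298,345,360):
  for v in (278,282,286,290,296,302,310,320): print(u,v,X[v,u],p["range_z"][v,u])
print(proj(p,np.array([.5573,.1102,.0034])),proj(p,np.array([.5573,.1102,.0224])))
cv2.imwrite("pics/c5.png",cv2.resize(p["img"][240:400,240:410],None,fx=4,fy=4)[...,::-1])
```

```text
285 278 [0.574  0.1007 0.0095] 0.17534012
285 282 [0.5747 0.1024 0.0101] 0.17521125
285 286 [0.5756 0.1044 0.0099] 0.1759654
285 290 [0.553  0.076  0.0985] 0.08141436
285 296 [0.5522 0.0756 0.1034] 0.076512605
285 302 [0.5529 0.0771 0.1028] 0.07748558
285 310 [0.5538 0.0788 0.1027] 0.07816813
285 320 [0.5538 0.0796 0.1058] 0.0752848
298 278 [0.5637 0.0965 0.0303] 0.1532665
298 282 [0.5634 0.0965 0.0351] 0.1485437
298 286 [0.563  0.0964 0.0401] 0.14373408
298 290 [0.5628 0.0967 0.0437] 0.14027558
298 296 [0.5625 0.097  0.0491] 0.13504651
298 302 [0.5626 0.0978 0.0526] 0.13186401
298 310 [0.5627 0.0987 0.0574] 0.12747897
298 320 [0.5621 0.0987 0.0654] 0.11964576
345 278 [0.5454 0.1043 0.0296] 0.15404947
345 282 [0.546  0.1059 0.0299] 0.15420748
345 286 [0.5462 0.1054 0.0354] 0.14873038
345 290 [0.5463 0.105  0.0405] 0.14373587
345 296 [0.5468 0.1055 0.0448] 0.13977498
345 302 [0.5469 0.1048 0.0516] 0.13298747
345 310 [0.5473 0.1046 0.0585] 0.12633845
345 320 [0.5477 0.1045 0.0656] 0.11948443
360 278 [0.5405 0.115  0.0085] 0.17644794
360 282 [0.5399 0.1066 0.0343] 0.14945741
360 286 [0.5402 0.106  0.0398] 0.14408952
360 290 [0.5407 0.1062 0.043 ] 0.14103962
360 296 [0.541 0.105 0.051] 0.13308772
360 302 [0.5417 0.1057 0.0542] 0.13017209
360 310 [0.5422 0.105  0.0616] 0.122932255
360 320 [0.5395 0.0863 0.1044] 0.076875
(np.float64(324.2493897281752), np.float64(278.0754996139459)) (np.float64(324.34342957628246), np.float64(293.08503848454836))
```

View pics/c5.png

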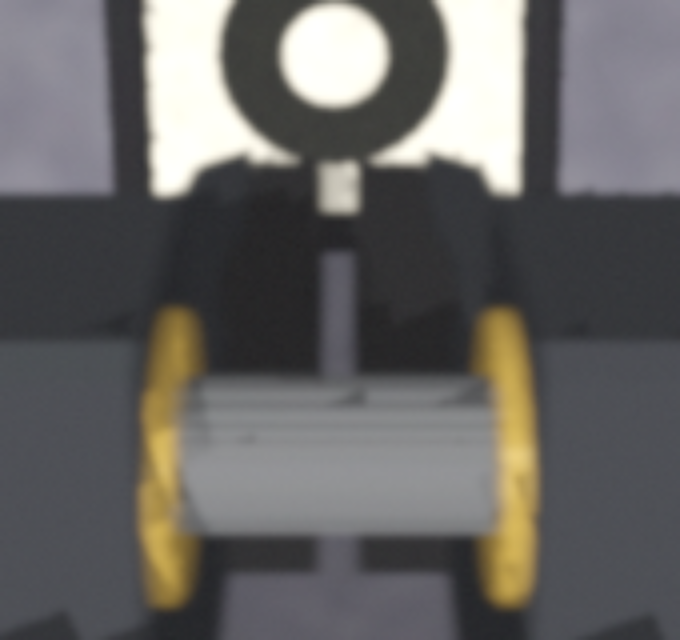

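Call:
carry_out(linear=[[0, 0, 0], [0, 0, 0], [0, 0, 0], [0, 0, 0], [0, 0, 0], [0, 0, 0], [0, 0, 0], [0, 0, 0]], roll=[0, 0, 0, 0, 0, 0, 0, 0], gripper=0.85)

```text
clock: 5.82
tool_pos: [0.5573, 0.1102, 0.0223]
eef_rot: [-0.556, 0.831, 0.0, -0.001]
contact_force: [-0.7, 0.0, -0.4]
opening: 0.585
```

Run:
```python
from h import *
np.set_printoptions(precision=4,suppress=True)
print(status.get_state()["opening"],status.get_state()["tool_pos"])
p=snapshot("wrist"); save(p,"w6"); X=cloud(p)
a=np.radians(-112); d=np.array([np.cos(a),np.sin(a)]); y=np.array([-d[1],d[0]])
T=status.get_state()["tool_pos"]
q=(X[...,:2]-T[:2]); A=q@d; B=q@y
for nm,Xc,rz in (("wrist",X,p["range_z"]),):
    for lo,hi in ((-62,-30),(30,62)):
        m=(abs(A)<.02)&(B*1000>lo)&(B*1000<hi)&(X[...,2]>0.014)&(X[...,2]<.08)&(rz>0)
        print(nm,lo,m.sum(),np.percentile(X[...,2][m],[0,1,5,50]), np.percentile(B[m],[1,99]),np.percentile(A[m],[1,50,99]))
s=snapshot("scene"); X=cloud(s); q=(X[...,:2]-T[:2]); A=q@d; B=q@y
for lo,hi in ((-62,-30),(30,62)):
        m=(abs(A)<.03)&(B*1000>lo)&(B*1000<hi)&(X[...,2]>0.004)&(X[...,2]<.08)&(s["range_z"]>0)
        print("scene",lo,m.sum(),np.percentile(X[...,2][m],[0,1,5,50]) if m.any() else 0)
cv2.imwrite("pics/s6.png",cv2.resize(s["img"][270:390,210:380],None,fx=4.5,fy=4.5)[...,::-1])
```

```text
0.5846166779217541 [0.5573 0.1102 0.0223]
wrist -62 2086 [0.0288 0.0299 0.0347 0.0623] [-0.0419 -0.0301] [-0.0103  0.0096  0.0105]
wrist 30 2106 [0.0286 0.0298 0.0347 0.0625] [0.0301 0.042 ] [-0.0098  0.0102  0.0111]
scene -62 62 [0.0043 0.0189 0.0291 0.0436]
scene 30 174 [0.0276 0.0284 0.0314 0.054 ]
```

View pics/s6.png

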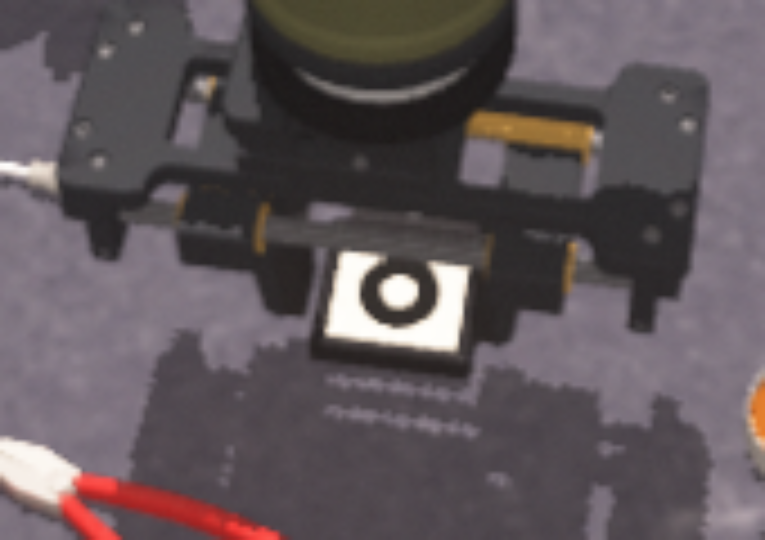

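View pics/w6.png

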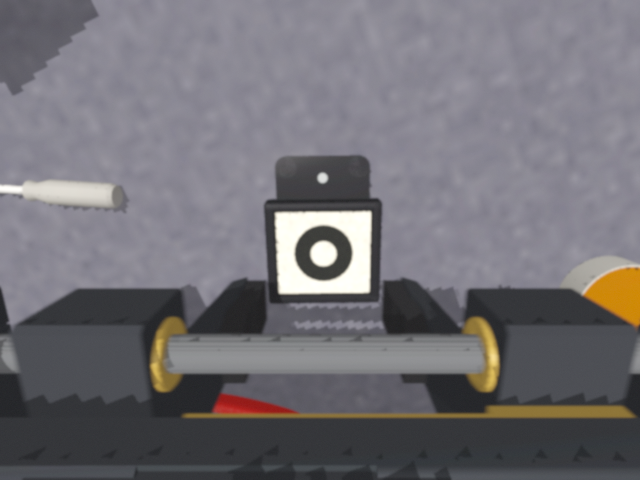

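The fingertips sit at z≈0.028 by both cameras, but the reported TCP puts them at 0.003. So the real tips are about 6 mm above the reported TCP, and I'll work from the measured tip height. I open further and lower carefully while watching the force.

Call:
carry_out(linear=[[0, 0, 0], [0, 0, 0], [0, 0, 0], [0, 0, 0], [0, 0, -0.007], [0, 0, -0.014], [0, 0, -0.018], [0, 0, -0.018]], roll=[0, 0, 0, 0, 0, 0, 0, 0], gripper=0.85)

```text
clock: 6.58
tool_pos: [0.5564, 0.1099, 0.003]
eef_rot: [-0.556, 0.831, 0.001, -0.002]
contact_force: [-1.3, 0.1, -0.0]
opening: 0.848
```

Run:
```python
from h import *
np.set_printoptions(precision=4,suppress=True)
st=status.get_state();print(st["opening"],st["tool_pos"],st["contact_force"])
p=snapshot("wrist"); save(p,"w7"); X=cloud(p)
a=np.radians(-112); d=np.array([np.cos(a),np.sin(a)]); y=np.array([-d[1],d[0]])
T=st["tool_pos"]
q=(X[...,:2]-T[:2]); A=q@d; B=q@y
for lo,hi in ((-62,-30),(30,62)):
        m=(abs(A)<.02)&(B*1000>lo)&(B*1000<hi)&(X[...,2]>0.004)&(X[...,2]<.08)&(p["range_z"]>0)
        print(lo,m.sum(),np.percentile(X[...,2][m],[0,1,5,50]), np.percentile(B[m],[1,50,99]),np.percentile(A[m],[1,50,99]))
```

```text
0.8481228387496219 [0.5564 0.1099 0.003 ] [-1.2579  0.1202 -0.0181]
-62 5362 [0.0082 0.0103 0.0147 0.0475] [-0.0531 -0.0444 -0.0372] [-0.0104  0.0071  0.0104]
30 5509 [0.0079 0.01   0.0144 0.0482] [0.0372 0.0449 0.0531] [-0.0099  0.0074  0.0111]
```

View pics/w7.png

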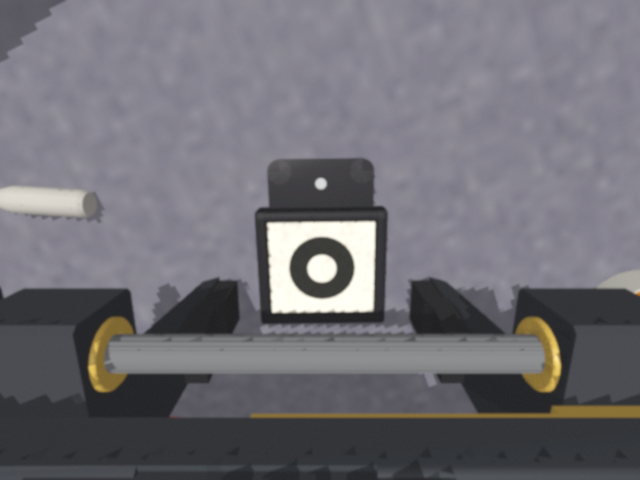

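Call:
carry_out(linear=[[0, 0, -0.003], [0, 0, -0.006], [0, 0, -0.006]], roll=[0, 0, 0])

```text
clock: 6.88
tool_pos: [0.5564, 0.1099, -0.003]
eef_rot: [-0.556, 0.831, 0.001, -0.002]
contact_force: [-0.1, -0.2, -0.2]
opening: 0.851
```

Call:
carry_out(linear=[[0, 0, 0], [0, 0, 0], [0, 0, 0], [0, 0, 0], [0, 0, 0], [0, 0, 0]], roll=[0, 0, 0, 0, 0, 0], gripper=0.45, grip_force=10)

```text
clock: 7.38
tool_pos: [0.5565, 0.11, -0.0029]
eef_rot: [-0.556, 0.831, 0.001, -0.002]
contact_force: [0.5, 0.2, 0.7]
opening: 0.612
```

Call:
carry_out(linear=[[-0.0005, -0.0013, 0.0077], [-0.0014, -0.0035, 0.0152], [-0.0027, -0.0067, 0.0222], [-0.0043, -0.0107, 0.0288], [-0.0062, -0.0154, 0.0348], [-0.0084, -0.0208, 0.04], [-0.0084, -0.0208, 0.04]], roll=[0, 0, 0, 0, 0, 0, 0])

```text
clock: 7.97
tool_pos: [0.548, 0.087, 0.0382]
eef_rot: [-0.555, 0.832, -0.0, -0.002]
contact_force: [0.1, -0.6, -0.6]
opening: 0.615
```

Run:
```python
from h import *
p=snapshot("wrist"); save(p,"w8")
s=snapshot("scene"); cv2.imwrite("pics/s8.png",cv2.resize(s["img"][250:380,210:380],None,fx=4.5,fy=4.5)[...,::-1])
print(status.get_state()["opening"])
```

```text
0.6106433555294788
```

View pics/w8.png

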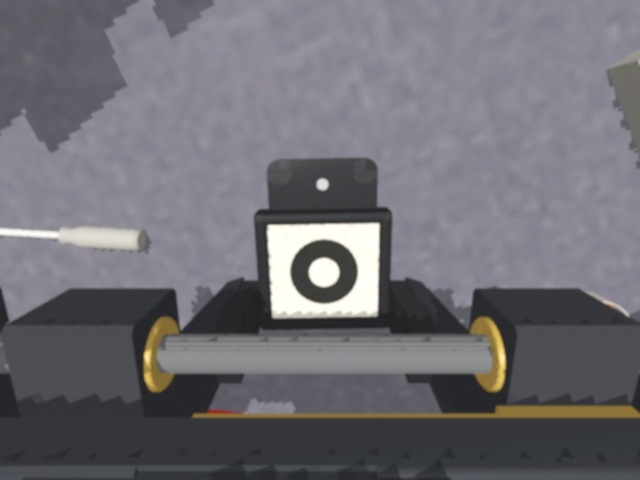

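View pics/s8.png

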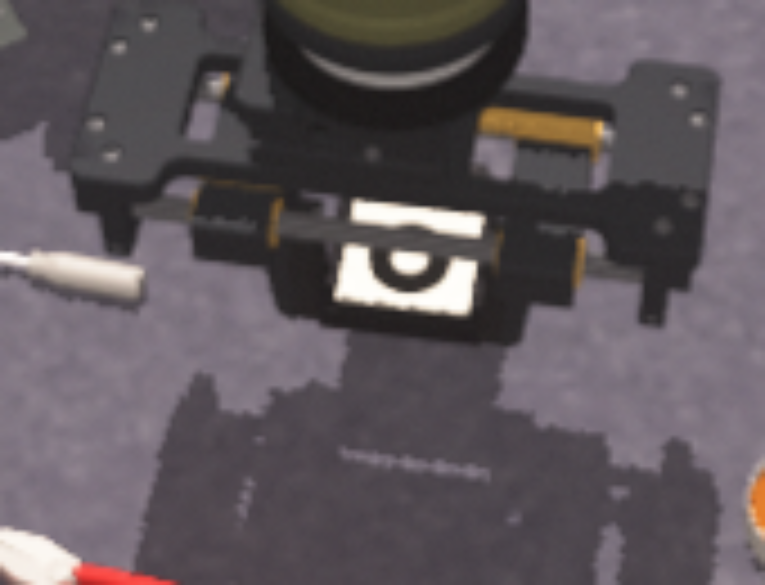

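The holder lifted flat without pivoting, so the grip friction is too high. I'll ease the grip to 3 N and see if the tongue swings down.

Call:
carry_out(linear=[[0, 0, 0], [0, 0, 0], [0, 0, 0.03], [0, 0, 0.06], [0, 0, 0.06], [0, 0, 0.06]], roll=[0, 0, 0, 0, 0, 0], grip_force=3)

```text
clock: 8.57
tool_pos: [0.5491, 0.0893, 0.0984]
eef_rot: [-0.555, 0.832, 0.0, -0.001]
contact_force: [-0.1, -0.8, -0.0]
opening: 0.613
```

Run:
```python
from h import *
p=snapshot("wrist"); save(p,"w9")
print(status.get_state()["opening"],status.get_state()["tool_pos"])
```

```text
0.6141029807219477 [0.5482244  0.08864143 0.09727319]
```

View pics/w9.png

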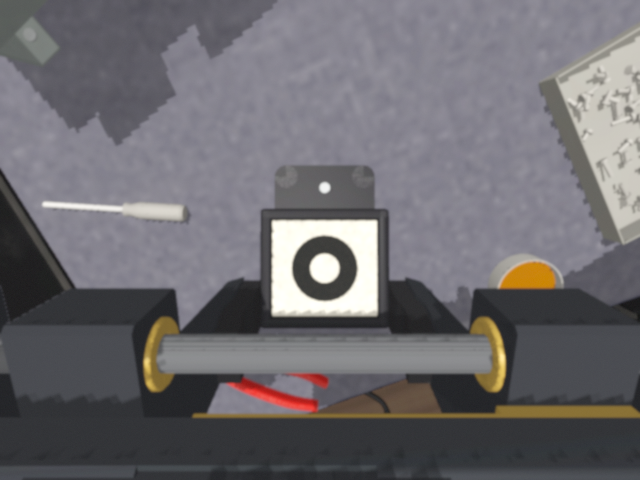

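```bash
cat >> h.py <<'E'
def tilt(p,box):
    u0,v0,u1,v1=box; X=cloud(p)[v0:v1,u0:u1].reshape(-1,3); w_=p["img"][v0:v1,u0:u1].min(-1).reshape(-1)>185
    P=X[w_]; c=P.mean(0); n=np.linalg.svd(P-c,full_matrices=False)[2][2]; n*=np.sign(n[2]) or 1
    return c,n,np.degrees(np.arccos(n[2]))
E
python3 - <<'E'
from h import *
np.set_printoptions(precision=4,suppress=True)
p=snapshot("wrist")
print(tilt(p,(265,210,385,322))); X=cloud(p); print(X[180,300],X[175,345],status.get_state()["tool_pos"])
E
```

```text
(array([0.5425, 0.0744, 0.1053]), array([-0.0894, -0.2111,  0.9734]), np.float64(13.255417448342513))
[0.539  0.0385 0.0893] [0.52   0.0442 0.0875] [0.5476 0.0883 0.0966]
```

Call:
carry_out(linear=[[0, 0, 0.04], [0, 0, 0], [0, 0, 0.04], [0, 0, 0], [0, 0, 0.04], [0, 0, 0], [0, 0, 0.03], [0, 0, 0.03]], roll=[0, 0, 0, 0, 0, 0, 0, 0])

```text
clock: 9.33
tool_pos: [0.5461, 0.0886, 0.1228]
eef_rot: [-0.555, 0.831, 0.003, -0.006]
contact_force: [0.9, 0.1, 1.0]
opening: 0.613
```

Run:
```python
from h import *
np.set_printoptions(precision=4,suppress=True)
p=snapshot("wrist"); save(p,"w10")
print(tilt(p,(265,210,385,322)),status.get_state()["tool_pos"])
```

```text
(array([0.5442, 0.0842, 0.1171]), array([-0.3799, -0.9215,  0.0808]), np.float64(85.36650678914033)) [0.5477 0.0891 0.1251]
```

View pics/w10.png

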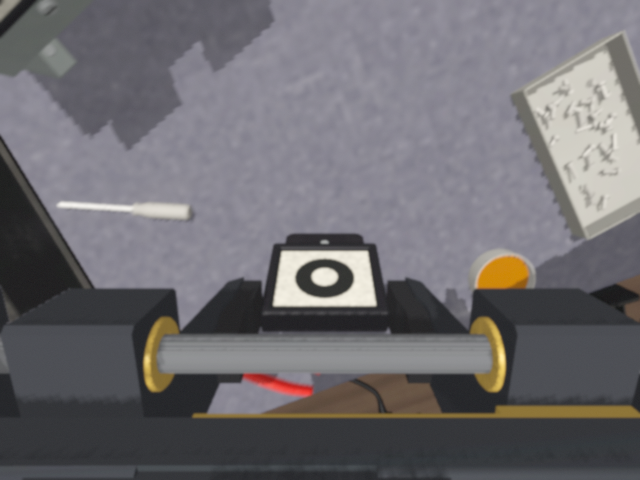

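Call:
carry_out(linear=[[0, 0, 0.03], [0, 0, 0.0], [0, 0, 0.02], [0, 0, 0.02], [0, 0, 0.02]], roll=[0, 0, 0, 0, 0])

```text
clock: 9.8
tool_pos: [0.5491, 0.0896, 0.1471]
eef_rot: [-0.556, 0.831, 0.0, -0.0]
contact_force: [0.9, 0.3, -0.4]
opening: 0.612
```

Run:
```python
from h import *
np.set_printoptions(precision=4,suppress=True)
p=snapshot("wrist"); save(p,"w11")
print(tilt(p,(268,235,385,322)),status.get_state()["tool_pos"])
```

```text
(array([0.5475, 0.0858, 0.1404]), array([-0.3797, -0.921 ,  0.0874]), np.float64(84.98488414045768)) [0.5487 0.0894 0.1467]
```

View pics/w11.png

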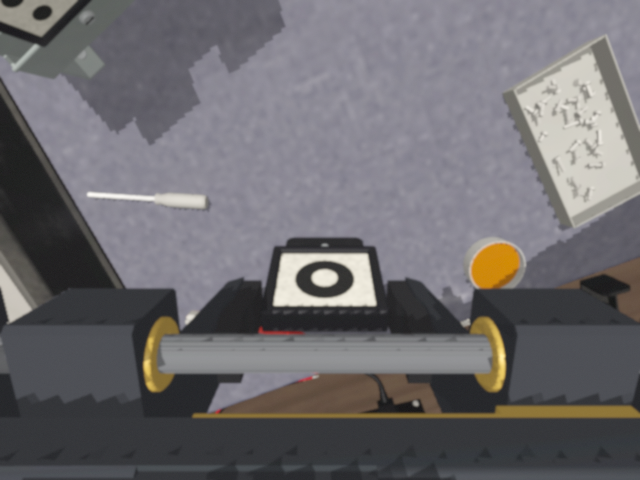

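Call:
carry_out(linear=[[0, 0, 0.01], [-0.005, -0.009, 0.02], [-0.01, -0.018, 0.03], [-0.015, -0.027, 0.04], [-0.02, -0.036, 0.04], [-0.025, -0.045, 0.04], [-0.03, -0.054, 0.04], [-0.035, -0.063, 0.04]], roll=[-0.11, -0.22, -0.33, -0.44, -0.55, -0.66, -0.77, -0.88], grip_force=25)

```text
clock: 10.52
tool_pos: [0.5139, 0.0259, 0.1877]
eef_rot: [-0.146, 0.989, 0.0, 0.001]
contact_force: [-1.0, 0.4, -1.7]
opening: 0.606
```

Call:
carry_out(linear=[[-0.005, -0.01, 0], [-0.01, -0.02, 0], [-0.015, -0.03, 0], [-0.02, -0.04, 0], [-0.025, -0.05, 0], [-0.03, -0.06, 0], [-0.035, -0.07, 0], [-0.04, -0.075, 0]], roll=[-0.11, -0.22, -0.33, -0.44, -0.55, -0.66, -0.77, -0.88])

```text
clock: 11.18
tool_pos: [0.474, -0.0505, 0.1885]
eef_rot: [0.293, 0.956, -0.0, 0.002]
contact_force: [0.0, 0.6, -0.0]
opening: 0.608
```

Call:
carry_out(linear=[[-0.004, -0.008, 0], [-0.008, -0.016, 0], [-0.012, -0.024, 0], [-0.018, -0.032, 0], [-0.022, -0.04, 0], [-0.026, -0.045, 0], [-0.026, -0.048, 0], [-0.026, -0.048, 0]], roll=[-0.11, -0.22, -0.33, -0.44, -0.55, -0.66, -0.709, -0.709])

```text
clock: 11.85
tool_pos: [0.4481, -0.0993, 0.1893]
eef_rot: [0.607, 0.795, -0.001, 0.003]
contact_force: [0.5, 0.9, -0.9]
opening: 0.604
```

Run:
```python
from h import *
np.set_printoptions(precision=4,suppress=True)
p=snapshot("wrist"); save(p,"w12"); s=snapshot("scene"); save(s,"s12")
st=status.get_state(); print(st["tool_pos"],st["eef_rot"],st["contact_force"])
np.savez("w12.npz",**{k:p[k] for k in ("img","range_z","fx","fy","cx","cy","world_from_camera")})
np.savez("s12.npz",**{k:s[k] for k in ("img","range_z","fx","fy","cx","cy","world_from_camera")})
for r in tip_of(p,"seat_mouth")[:2]: print(r, atz(p,*r["pixel"],.078))
for r in tip_of(s,"seat_mouth")[:2]: print(r, atz(s,*r["pixel"],.078))
```

```text
[ 0.4484 -0.0984  0.1891] [ 0.6055  0.7958 -0.0006  0.0028] [ 0.0327 -0.4031 -0.2839]
```

View pics/w12.png

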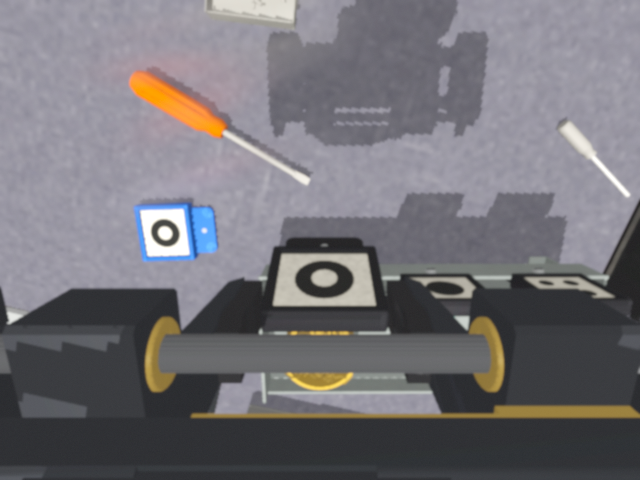

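View pics/s12.png

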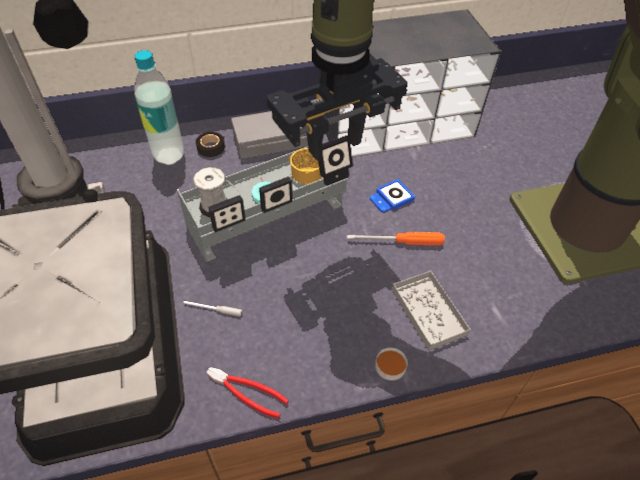

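```bash
cat > rel.py <<'E'
from h import *
np.set_printoptions(precision=4,suppress=True)
def card(p,box,thr=150,show=None):
    u0,v0,u1,v1=box; g=p["img"]; m=np.zeros((480,640),np.uint8)
    s=g[v0:v1,u0:u1].astype(int); m[v0:v1,u0:u1]=(s.min(-1)>thr)&(s.max(-1)-s.min(-1)<30)
    n,l,st,ce=cv2.connectedComponentsWithStats(m); k=1+np.argmax(st[1:,4])
    cn,_=cv2.findContours((l==k).astype(np.uint8),0,2); hull=cv2.convexHull(max(cn,key=len))
    fm=np.zeros_like(m); cv2.fillConvexPoly(fm,hull,1)
    X=cloud(p); inn=cv2.erode(fm,np.ones((3,3)))>0
    P=X[inn&(p["range_z"]>0)]; c=np.median(P,0); 
    for _ in range(4):
        n_=np.linalg.svd(P-P.mean(0),full_matrices=False)[2][2]; r=(P-P.mean(0))@n_; P=P[abs(r)<max(.002,2*r.std())]
    c=P.mean(0); n_*=np.sign(n_@(p["world_from_camera"][:3,3]-c))
    # rect corners: intersect hull with plane
    M=p["world_from_camera"]; o=M[:3,3]
    uv=hull[:,0].astype(float); R=(M[:3,:3]@np.stack([(uv[:,0]-p["cx"])/p["fx"],(uv[:,1]-p["cy"])/p["fy"],np.ones(len(uv))])).T
    Q=o+R*(((c-o)@n_)/(R@n_))[:,None]
    ex=np.cross([0,0,1.],n_); ex/=np.linalg.norm(ex); ez=np.cross(n_,ex)
    q=np.stack([(Q-c)@ex,(Q-c)@ez],1).astype(np.float32)*1000; r=cv2.minAreaRect(q)
    cc=c+ex*r[0][0]/1000+ez*r[0][1]/1000
    return cc,n_,r[1],r[2]
E
python3 - <<'E'
from rel import *
for f,bs in (("s12",((320,140,355,178),(260,178,294,210),(210,195,246,230))),("w12",((268,240,384,310),(405,272,478,302),(518,272,612,300)))):
    z=np.load(f+".npz"); p={k:z[k] for k in z.files}
    C=[]
    for b in bs:
        r=card(p,b); C.append(r); print(f,r[0],r[1],np.degrees(np.arctan2(r[1][1],r[1][0])),"elev",np.degrees(np.arcsin(r[1][2])),r[2],r[3])
    t=2*C[1][0]-C[2][0]; print("sp",np.linalg.norm(C[1][0]-C[2][0]),"ang",np.degrees(np.arctan2(*(C[2][0]-C[1][0])[[1,0]])),"delta to home",t-C[0][0])
E
```

```text
s12 [ 0.2852 -0.4751 -0.17  ] [-0.9644  0.2276  0.1345] 166.72269558256284 elev 7.729263498608284 (25.3878173828125, 1304.935302734375) 48.285701751708984
s12 [ 0.5395 -0.1895  0.0628] [-0.133  -0.5778  0.8053] -102.96451502860933 elev 53.63459719868612 (36.46403503417969, 37.80669021606445) 87.25432586669922
s12 [ 0.5931 -0.1509  0.0621] [-0.5863  0.0024  0.8101] 179.76248169063132 elev 54.107758301080175 (7.911631107330322, 34.217185974121094) 79.19135284423828
sp 0.06605154593836997 ang 35.774676520022766 delta to home [0.2008 0.247  0.2335]
w12 [ 0.4472 -0.0942  0.1805] [-0.2518  0.9179  0.3066] 105.34250544223255 elev 17.853708693966578 (37.1196174621582, 43.53718566894531) 89.80509185791016
w12 [ 0.5431 -0.1071  0.1027] [-0.2525  0.9676 -0.0062] 104.62750131976294 elev -0.35522817170274396 (34.82179641723633, 31.43694305419922) 1.5199137926101685
w12 [ 0.6364 -0.0817  0.1016] [-0.2298  0.9732  0.0019] 103.2856249016015 elev 0.10777099506278343 (12.499690055847168, 33.56216049194336) 0.34817785024642944
sp 0.09669587814100869 ang 15.231958381173449 delta to home [ 0.0026 -0.0383 -0.0768]
```

Run:
```python
from rel import *
z=np.load("s12.npz"); cv2.imwrite("pics/s12c.png",cv2.resize(z["img"][120:250,180:380],None,fx=4,fy=4,interpolation=cv2.INTER_NEAREST)[...,::-1])
z=np.load("w12.npz"); cv2.imwrite("pics/w12c.png",cv2.resize(z["img"][225:345,250:450],None,fx=4,fy=4,interpolation=cv2.INTER_NEAREST)[...,::-1])
p={k:z[k] for k in z.files}
print(tilt(p,(270,246,380,312)))
X=cloud(p)
for v in range(240,316,6): print(v,X[v,285],X[v,370],p["img"][v,285])
```

```text
(array([ 0.4497, -0.0978,  0.1929]), array([-0.2513,  0.9193,  0.303 ]), np.float64(72.36161852003076))
240 [ 0.4192 -0.1341 -0.0005] [ 0.4991 -0.1121  0.0004] [100  98 108]
246 [ 0.4253 -0.0906  0.1602] [ 0.4679 -0.079   0.1604] [56 54 59]
252 [ 0.4261 -0.0934  0.1615] [ 0.468  -0.081   0.1644] [75 74 71]
258 [ 0.427  -0.0945  0.1674] [ 0.4678 -0.0827  0.1697] [196 192 180]
264 [ 0.4278 -0.0966  0.1703] [ 0.468  -0.0847  0.1731] [198 194 182]
270 [ 0.4286 -0.0977  0.1753] [ 0.4682 -0.0868  0.1758] [194 190 178]
276 [ 0.4294 -0.0991  0.1794] [ 0.4682 -0.0883  0.1801] [196 191 180]
282 [ 0.4301 -0.1004  0.1834] [ 0.4683 -0.09    0.1834] [193 189 177]
288 [ 0.4308 -0.1012  0.1884] [ 0.4679 -0.091   0.1885] [192 188 176]
294 [ 0.4315 -0.1026  0.1915] [ 0.4681 -0.0928  0.1911] [200 196 184]
300 [ 0.4321 -0.1031  0.1965] [ 0.4675 -0.0933  0.1969] [199 195 183]
306 [ 0.4327 -0.1022  0.2038] [ 0.4665 -0.0931  0.2037] [102  99  92]
312 [ 0.4333 -0.1039  0.2057] [ 0.4669 -0.095   0.2052] [60 58 62]
```

View pics/s12c.png

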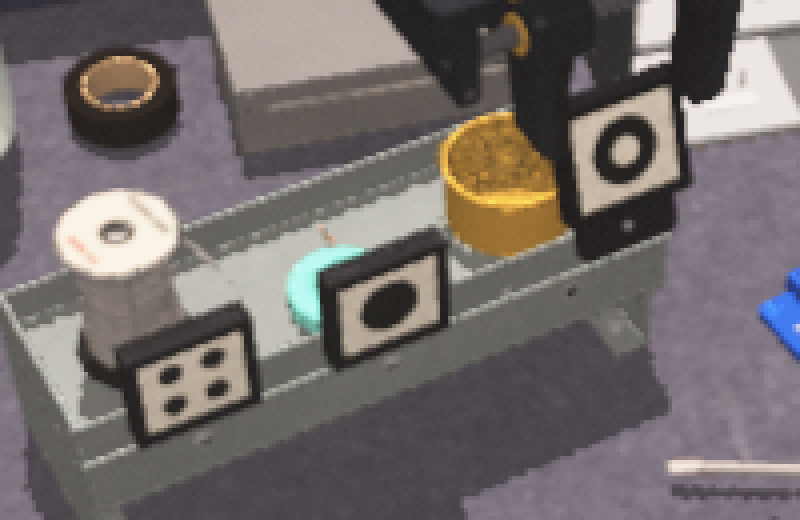

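View pics/w12c.png

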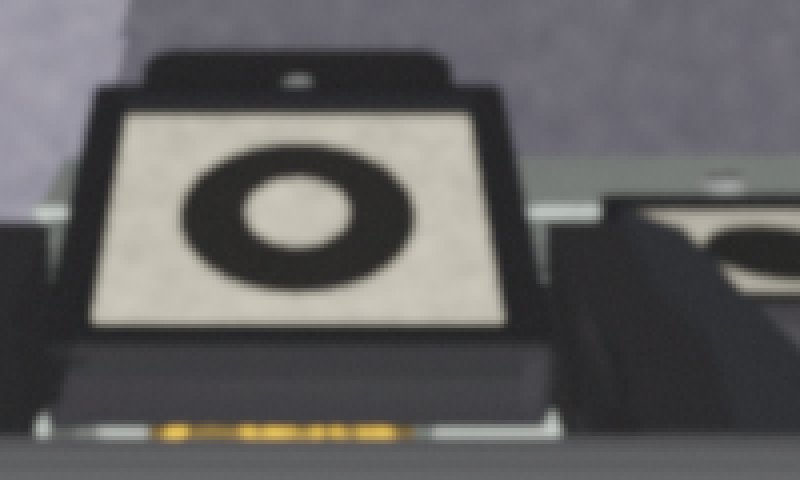

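```bash
cat > pnp.py <<'E'
from h import *
np.set_printoptions(precision=4,suppress=True)
def quad(img,box,thr):
    u0,v0,u1,v1=box; g=img[v0:v1,u0:u1].astype(int)
    m=((g.min(-1)>thr)).astype(np.uint8)
    n,l,st,ce=cv2.connectedComponentsWithStats(m); k=1+np.argmax(st[1:,4])
    cn,_=cv2.findContours((l==k).astype(np.uint8),0,cv2.CHAIN_APPROX_NONE); h=cv2.convexHull(max(cn,key=len))
    for e in np.linspace(1,12,60):
        a=cv2.approxPolyDP(h,e,True)
        if len(a)<=4: break
    a=a[:,0].astype(float)+[u0,v0]
    # order: tl,tr,br,bl in image
    a=a[np.argsort(a[:,1])]; t=a[:2][np.argsort(a[:2,0])]; b=a[2:][np.argsort(a[2:,0])]
    return np.array([t[0],t[1],b[1],b[0]])
def pose(p,q,wd,ht):
    # object: X = holder x(tongue, up in wrist image), card corners; wrist image top = tongue end
    ob=np.array([[ht/2,-wd/2,0],[ht/2,wd/2,0],[-ht/2,wd/2,0],[-ht/2,-wd/2,0]])
    # orientation sign of y: image left->right; handle by choosing right-handed with z toward the camera
    ob[:,1]*=-1
    K=np.array([[p["fx"],0,p["cx"]],[0,p["fy"],p["cy"]],[0,0,1.]])
    n,rv,tv,err=cv2.solvePnPGeneric(ob,q,K,None,flags=cv2.SOLVEPNP_IPPE)
    out=[]
    for r,t,e in zip(rv,tv,err):
        R=p["world_from_camera"][:3,:3]@cv2.Rodrigues(r)[0]; c=p["world_from_camera"]@np.append(t.ravel(),1)
        out.append((float(np.ravel(e)[0]),c[:3],R))
    return out
E
python3 - <<'E'
from pnp import *
z=np.load("w12.npz"); p={k:z[k] for k in z.files}
for nm,img,thr,box in (("w12",p["img"],130,(270,246,382,312)),("w11",cv2.imread("pics/w11.png")[...,::-1],150,(270,246,382,312)),("w8",cv2.imread("pics/w8.png")[...,::-1],150,(258,212,388,325)),("w9",cv2.imread("pics/w9.png")[...,::-1],150,(258,212,388,325))):
    q=quad(img,box,thr); print(nm,q.tolist())
    for e,c,R in pose(p,q,.0443,.0405): print(" err",round(e,2),c,"n",R[:,2],"elev",np.degrees(np.arcsin(R[2,2])),"x",R[:,0])
E
```

```text
w12 [[282.0, 254.0], [366.0, 254.0], [374.0, 305.0], [273.0, 304.0]]
 err 0.29 [ 0.4475 -0.0958  0.1764] n [-0.2537  0.9299  0.2665] elev 15.454252658275722 x [-0.0616  0.2594 -0.9638]
 err 6.05 [ 0.4476 -0.096   0.1819] n [ 0.1406 -0.5195  0.8428] elev 57.43901738314857 x [-0.2148  0.815   0.5382]
w11 [[282.0, 255.0], [367.0, 254.0], [375.0, 304.0], [274.0, 305.0]]
 err 0.49 [ 0.4478 -0.0954  0.1774] n [-0.2693  0.9289  0.2543] elev 14.733702897405411 x [-0.0631  0.2465 -0.9671]
 err 5.92 [ 0.4479 -0.0958  0.1826] n [ 0.1543 -0.5246  0.8373] elev 56.85296647715947 x [-0.2226  0.8072  0.5467]
w8 [[268.0, 225.0], [379.0, 224.0], [375.0, 315.0], [273.0, 316.0]]
 err 0.17 [ 0.4447 -0.0854  0.1987] n [ 0.0155 -0.0176  0.9997] elev 88.65832567626566 x [-0.2682  0.9631  0.0211]
 err 3.89 [ 0.4441 -0.0834  0.1991] n [-0.1886  0.637   0.7475] elev 48.37113436609164 x [-0.2003  0.7202 -0.6643]
w9 [[273.0, 220.0], [376.0, 220.0], [376.0, 314.0], [272.0, 313.0]]
 err 0.67 [ 0.4448 -0.085   0.1943] n [-0.0438  0.1607  0.986 ] elev 80.41111217791529 x [-0.2542  0.9527 -0.1666]
 err 0.99 [ 0.4446 -0.0842  0.194 ] n [-0.1332  0.4682  0.8735] elev 60.868612860801015 x [-0.2237  0.8444 -0.4868]
```

Run:
```python
from pnp import *
a=np.radians(15.3); ly=np.array([np.cos(a),np.sin(a)]); lx=np.array([np.sin(a),-np.cos(a)])
m0=np.array([.4588,-.1369])
for f in ("w12","s12"):
    z=np.load(f+".npz"); p={k:z[k] for k in z.files}; X=cloud(p)
    q=X[...,:2]-m0; A=q@lx*1000; B=q@ly*1000; Z=X[...,2]*1000
    for lo,hi in ((-45,-30),(-30,30),(30,50),(120,160)):
        s=(B>lo)&(B<hi)&(Z>66)&(Z<96)&(A>-12)&(A<25)&(p["range_z"]>0)
        print(f,lo,hi,s.sum())
        h={}
        for k in range(-12,25): 
            t=s&(A>=k)&(A<k+1)
            if t.sum()>3: print("  x",k,t.sum(),np.percentile(Z[t],[5,50,95]).round(1),end="")
        print()
    # rack extents along y
    s=(Z>70)&(Z<84)&(A>-8)&(A<0)&(p["range_z"]>0); print("yext",np.percentile(B[s],[0.2,1,99,99.8]))
    s=(Z>55)&(Z<100)&(A>-8)&(A<100)&(B>-70)&(B<250)&(p["range_z"]>0); print("yext2",np.percentile(B[s],[0.05,.2,1,99,99.8]),np.percentile(A[s],[.2,1,99,99.8]))
z=np.load("w12.npz"); p={k:z[k] for k in z.files}
im=p["img"][...,::-1].copy()
def P(x,y,zz): return tuple(int(round(v)) for v in proj(p,np.r_[m0+lx*x/1000+ly*y/1000,zz/1000]))
cv2.line(im,P(-6,-49,78),P(-6,221,78),(0,0,255),1); cv2.line(im,P(3.2,-49,90),P(3.2,221,90),(255,0,0),1)
for y in (-27,27,59,113,145,199): cv2.circle(im,P(-8.8,y,78),2,(0,255,0),-1); cv2.circle(im,P(-8.8,y,128),2,(0,255,255),-1)
cv2.imwrite("pics/w12o.png",im[200:440,220:640].repeat(2,0).repeat(2,1)[:,:800])
```

```text
w12 -45 -30 8
  x -6 5 [72.1 74.2 79. ]
w12 -30 30 0

w12 30 50 72
  x -6 35 [67.  73.7 79. ]  x -5 5 [77.3 78.  78.7]  x -4 4 [77.2 78.  78.4]  x 3 25 [67.3 77.5 87.9]
w12 120 160 810
  x -9 81 [79.6 83.2 94.2]  x -8 43 [79.6 82.9 94.5]  x -7 98 [68.7 86.6 95. ]  x -6 245 [67.3 72.4 88. ]  x -5 52 [76.7 78.4 91.5]  x -4 41 [76.5 78.1 92.2]  x -3 17 [79.3 87.1 93.1]  x -2 13 [80.4 84.1 90.9]  x -1 9 [79.2 84.9 88.6]  x 0 9 [68.4 81.1 85.1]  x 1 8 [68.4 81.  83.3]  x 2 16 [68.2 75.9 80.2]  x 3 175 [66.4 72.6 79. ]
yext [-50.0655 -48.977  219.7286 220.175 ]
yext2 [-49.8131 -49.123  -48.0987 217.9149 219.7283] [-7.9583 -7.7612 98.1222 98.9852]
s12 -45 -30 39
  x -5 14 [67.5 73.  77.9]  x -4 12 [68.5 72.4 78. ]  x -3 9 [67.3 73.2 78. ]
s12 -30 30 358
  x -6 19 [66.5 72.3 78.6]  x -5 44 [67.3 74.5 79.2]  x -4 57 [66.9 72.7 77.9]  x -3 40 [66.4 71.6 77.9]  x -2 6 [69.4 75.7 77.4]  x -1 4 [75.1 75.5 75.8]  x 3 17 [73.  80.7 89.8]  x 4 53 [71.8 80.8 90.9]  x 5 70 [70.6 80.6 89.9]  x 6 30 [69.5 79.8 89.5]  x 7 10 [71.1 84.3 89.5]
s12 30 50 159
  x -6 5 [68.5 75.1 76.5]  x -5 21 [66.2 73.  79.3]  x -4 22 [67.  71.9 77.6]  x -3 13 [67.6 72.5 78.4]  x 3 7 [74.  82.9 90.4]  x 4 29 [72.  82.3 88.4]  x 5 33 [70.3 82.7 90.9]  x 6 23 [70.3 77.9 89.9]
s12 120 160 301
  x -8 7 [81.7 82.8 92.3]  x -7 14 [75.1 82.3 88.5]  x -6 32 [72.  83.5 93.5]  x -5 68 [66.9 75.2 93.8]  x -4 37 [66.7 71.4 90.8]  x -3 21 [68.  72.7 77.2]  x -2 8 [68.7 76.7 77.8]  x 3 10 [75.4 83.4 87.7]  x 4 30 [71.7 81.  90.2]  x 5 41 [70.8 83.  90.5]  x 6 20 [70.3 80.4 90.4]  x 7 6 [69.9 76.8 88.3]
yext [-47.8905 -46.3645 219.2673 221.1982]
yext2 [-48.2972 -46.6201 -36.0808 220.6723 220.9248] [-7.5896 -6.9316 99.6062 99.878 ]
```

View pics/w12o.png

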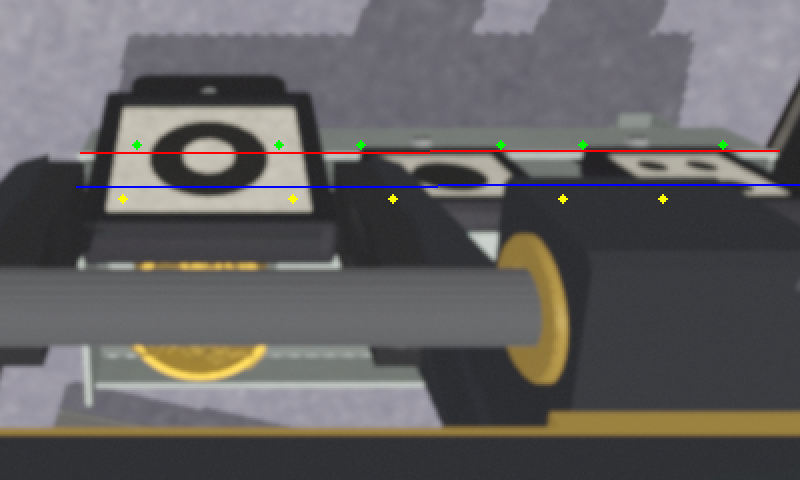

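Call:
carry_out(linear=[[0.004, -0.0135, 0], [0.0074, -0.027, 0], [0.011, -0.0405, 0], [0.0148, -0.054, 0], [0.0148, -0.054, -0.012], [0.0148, -0.054, -0.024], [0.0148, -0.054, -0.034], [0.0148, -0.054, -0.034]], roll=[0, 0, 0, 0, 0, 0, 0, 0])

```text
clock: 12.72
tool_pos: [0.4623, -0.1515, 0.1534]
eef_rot: [0.605, 0.796, -0.001, 0.001]
contact_force: [-0.8, -0.3, -1.3]
opening: 0.608
```

```bash
cat > look.py <<'E'
import sys
from pnp import *
n=sys.argv[1]; 
p=snapshot("wrist"); save(p,n); st=status.get_state(); print(st["clock"],st["tool_pos"],st["contact_force"],st["opening"])
np.savez(n+".npz",**{k:p[k] for k in ("img","range_z","fx","fy","cx","cy","world_from_camera")})
m0=np.array([.4588,-.1369]); a=np.radians(15.3); ly=np.array([np.cos(a),np.sin(a)]); lx=np.array([np.sin(a),-np.cos(a)])
g=p["img"][250:300,290:310].min(-1)
thr=int(g.max()*0.62)
q=quad(p["img"],(270,240,382,314),thr); print(q.tolist())
e,c,R=pose(p,q,.0443,.0405)[0]
d=np.degrees(np.arcsin(R[2,2])); b=c-.0103*R[:,2]; t=b+.045*R[:,0]
f=lambda v:(round(float((v[:2]-m0)@lx*1000),1),round(float((v[:2]-m0)@ly*1000),1),round(float(v[2]*1000),1))
print("err",round(e,2),"tilt",round(float(d),1),"yaw n",np.degrees(np.arctan2(R[1,2],R[0,2])).round(1),"card",f(c),"backmid",f(b),"tongue end back",f(t),"TCP",f(st["tool_pos"]))
if len(sys.argv)>2:
    s=snapshot("scene"); cv2.imwrite(f"pics/{n}s.png",cv2.resize(s["img"][90:250,180:380],None,fx=4,fy=3.75,interpolation=cv2.INTER_CUBIC)[...,::-1])
E
python3 look.py w13 s
```

```text
12.7667 [ 0.4627 -0.1517  0.1542] [-0.3033 -0.3834 -1.028 ] 0.6064856612778031
[[282.0, 254.0], [367.0, 255.0], [375.0, 305.0], [273.0, 304.0]]
err 0.35 tilt 14.7 yaw n 105.1 card (10.9, 0.1, 142.3) backmid (20.9, 0.0, 139.7) tongue end back (9.4, 0.2, 96.2) TCP (15.3, -0.2, 154.2)
```

View pics/w13.png

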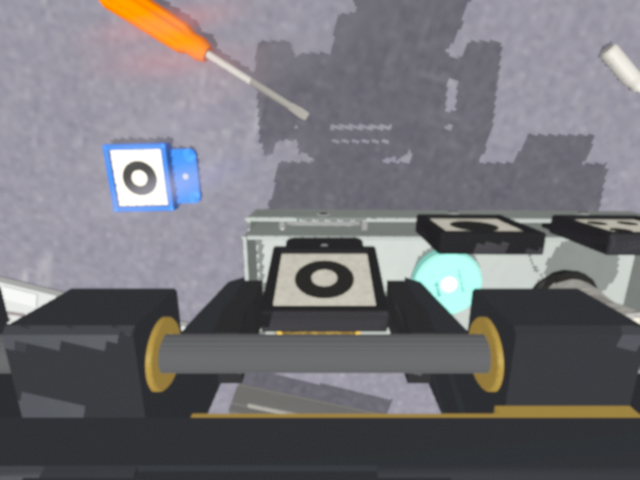

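View pics/w13s.png

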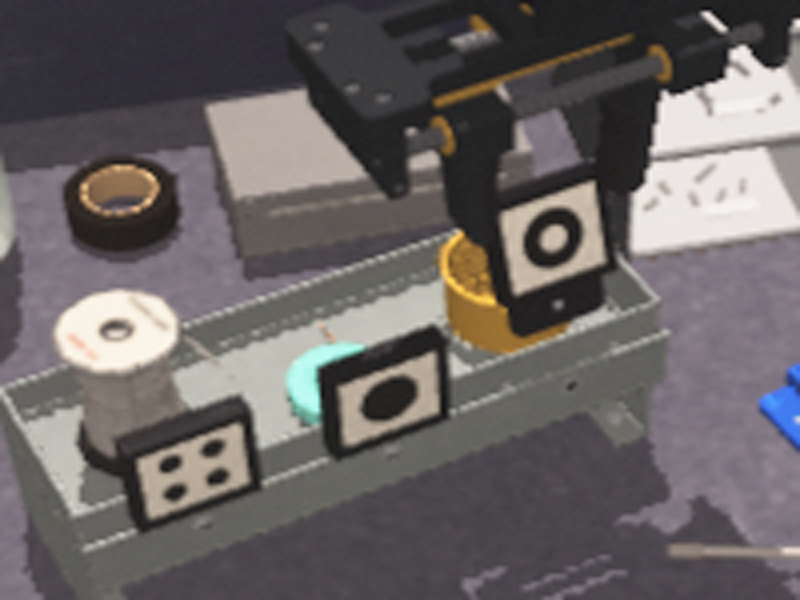

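Call:
carry_out(linear=[[0.0005, -0.002, 0], [0.0005, -0.002, -0.006], [0.0005, -0.002, -0.012], [0.0005, -0.002, -0.012]], roll=[0, 0, 0, 0], grip_force=8)

```text
clock: 13.15
tool_pos: [0.4642, -0.1542, 0.1425]
eef_rot: [0.605, 0.796, -0.0, 0.003]
contact_force: [1.2, -0.6, 0.5]
opening: 0.609
```

Call:
carry_out(linear=[[-0.0008, 0.0029, 0], [-0.0016, 0.0058, 0], [-0.0021, 0.0077, 0], [-0.0026, 0.0096, 0], [-0.0029, 0.0106, 0], [-0.0032, 0.0116, 0], [-0.0032, 0.0116, 0]], roll=[0, 0, 0, 0, 0, 0, 0])

```text
clock: 13.73
tool_pos: [0.4614, -0.1427, 0.1432]
eef_rot: [0.605, 0.796, -0.0, 0.004]
contact_force: [-0.9, -1.3, 7.3]
opening: 0.61
```

```bash
python3 look.py w14
```

```text
13.7833 [ 0.4614 -0.1428  0.1432] [-1.3289 -1.3916  6.0541] 0.612526932124864
[[282.0, 267.0], [365.0, 267.0], [375.0, 307.0], [273.0, 307.0]]
err 0.17 tilt 5.8 yaw n 105.4 card (6.6, 1.3, 131.1) backmid (16.9, 1.3, 130.0) tongue end back (12.4, 1.2, 85.2) TCP (6.4, 0.9, 143.2)
```

View pics/w14.png

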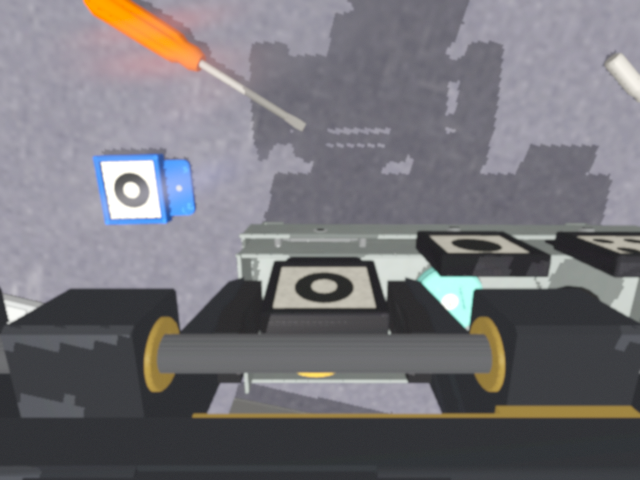

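Call:
carry_out(linear=[[-0.0005, 0.0018, 0.0005], [-0.001, 0.0036, 0.001], [-0.0015, 0.0052, 0.001], [-0.0015, 0.0052, 0.001]], roll=[0, 0, 0, 0])

```text
clock: 14.12
tool_pos: [0.4594, -0.1367, 0.144]
eef_rot: [0.605, 0.796, -0.0, 0.003]
contact_force: [-0.7, 0.3, -0.8]
opening: 0.611
```

```bash
python3 look.py w15 s
```

```text
14.1667 [ 0.4596 -0.137   0.144 ] [ 0.8057  0.723  -0.0747] 0.6113548722576203
[[282.0, 266.0], [365.0, 266.0], [375.0, 307.0], [273.0, 307.0]]
err 0.15 tilt 6.7 yaw n 105.4 card (0.0, 1.1, 131.8) backmid (10.3, 1.1, 130.6) tongue end back (5.1, 0.9, 85.9) TCP (0.3, 0.7, 144.0)
```

View pics/w15s.png

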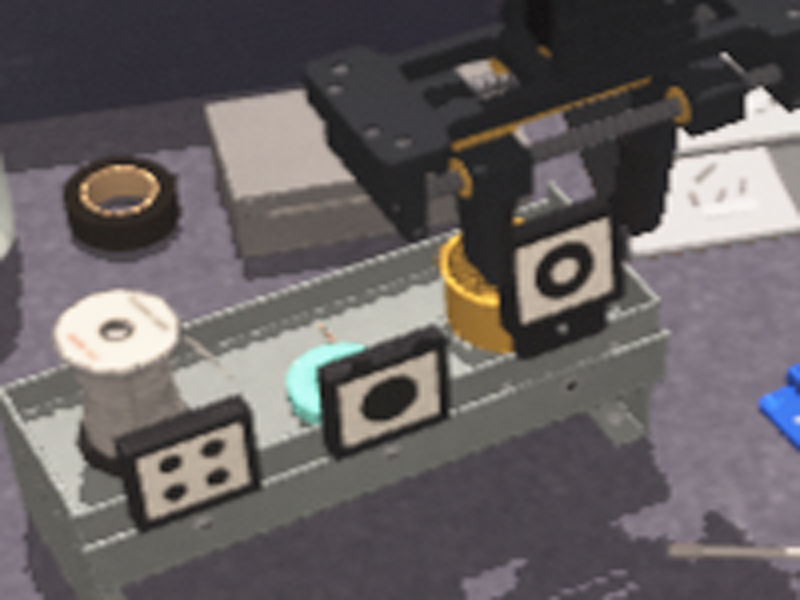

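Run:
```python
from pnp import *
m0=np.array([.4588,-.1369]); a=np.radians(15.3); ly=np.array([np.cos(a),np.sin(a)]); lx=np.array([np.sin(a),-np.cos(a)])
z=np.load("w15.npz"); p={k:z[k] for k in z.files}; X=cloud(p)
A=(X[...,:2]-m0)@lx*1000;B=(X[...,:2]-m0)@ly*1000
for v in range(226,330,3):
    print(v,np.round([np.median(A[v,a0:a0+8]) for a0 in (296,340)],1),np.round([np.median(X[v,a0:a0+8,2])*1000 for a0 in (296,340)],1),p["img"][v,298])
v=300; print("edges B row290:",[ (u,round(float(B[290,u]),1)) for u in range(262,390,4)])
im=p["img"][200:340,220:420]; cv2.imwrite("pics/w15c.png",cv2.resize(im,None,fx=4,fy=4,interpolation=cv2.INTER_CUBIC)[...,::-1])
```

```text
226 [1.3 1.3] [ 0.2 -0.5] [112 110 121]
229 [3.9 3.8] [0.2 0. ] [115 113 122]
232 [-5.7 -5.6] [49.8 48.7] [118 119 122]
235 [-5.5 -5.7] [57.5 57.4] [119 124 119]
238 [-5.5 -5.7] [65.4 65.4] [119 124 120]
241 [-5.6 -5.5] [73.  72.3] [121 126 121]
244 [-5. -5.] [78.  77.7] [146 151 148]
247 [1.1 1. ] [63.9 63.7] [178 183 180]
250 [3.4 3.4] [63.2 62.4] [165 167 165]
253 [3.4 3.3] [70.  69.7] [116 121 117]
256 [-2.  -2.1] [93.3 93.2] [58 59 59]
259 [-6.8 -7. ] [113.6 114. ] [38 36 39]
262 [-6.  -6.2] [116.1 116.4] [44 43 46]
265 [-4.4 -4.6] [116.3 116.6] [103 101  94]
268 [-3.9 -3.9] [119.6 119.3] [192 189 177]
271 [-3.1 -3.2] [121.9 122. ] [192 188 176]
274 [-2.7 -2.9] [125.1 125.4] [194 190 178]
277 [-2.4 -2.5] [128.5 128.6] [187 183 171]
280 [-1.9 -2.2] [131.3 131.7] [112 108 100]
283 [-1.5 -1.8] [134.2 134.7] [43 45 43]
286 [-1.1 -1.4] [136.9 137.4] [43 44 43]
289 [-0.7 -0.9] [139.6 139.8] [43 44 43]
292 [-0.4 -0.6] [142.4 142.5] [62 61 58]
295 [ 0.1 -0.1] [144.6 144.8] [161 159 147]
298 [0.8 0.5] [146.3 146.8] [193 189 178]
301 [0.9 1. ] [149.2 148.8] [195 192 179]
304 [1.4 1.3] [151.2 151.3] [193 189 177]
307 [-0.1  0.1] [157.2 156.7] [162 159 148]
310 [0.2 0. ] [159.4 159.6] [42 41 43]
313 [1.  0.8] [160.6 160.8] [57 56 58]
316 [2.3 2. ] [160.7 161. ] [80 77 81]
319 [3.5 3.5] [160.8 160.9] [82 80 83]
322 [4.9 5. ] [160.9 160.4] [80 78 80]
325 [6.5 6.5] [160.3 160.3] [77 76 78]
328 [8. 8.] [160.2 160.1] [76 75 77]
edges B row290: [(262, -25.6), (266, -25.2), (270, -23.2), (274, -21.4), (278, -20.2), (282, -18.4), (286, -16.4), (290, -14.7), (294, -12.7), (298, -10.8), (302, -9.0), (306, -7.1), (310, -5.3), (314, -3.5), (318, -1.6), (322, 0.2), (326, 2.0), (330, 3.9), (334, 5.7), (338, 7.5), (342, 9.4), (346, 11.3), (350, 13.1), (354, 15.0), (358, 16.8), (362, 18.8), (366, 20.6), (370, 22.4), (374, 23.8), (378, 25.4), (382, 27.2), (386, 44.5)]
```

View pics/w15c.png

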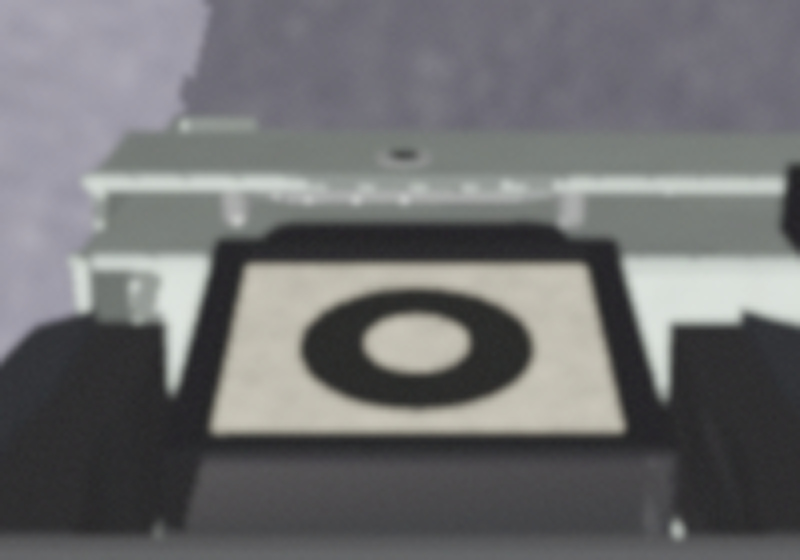

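Call:
carry_out(linear=[[0, 0, -0.004], [0, 0, -0.008], [0, 0, -0.011], [0, 0, -0.011]], roll=[0, 0, 0, 0])

```text
clock: 14.55
tool_pos: [0.4592, -0.1371, 0.1322]
eef_rot: [0.605, 0.796, -0.001, 0.002]
contact_force: [0.0, -0.0, -1.3]
opening: 0.611
```

```bash
cat > dp.py <<'E'
import sys
from pnp import *
n=sys.argv[1]; p=snapshot("wrist"); save(p,n); st=status.get_state(); print(st["clock"],st["tool_pos"],st["contact_force"],st["opening"])
m0=np.array([.4588,-.1369]); a=np.radians(15.3); ly=np.array([np.cos(a),np.sin(a)]); lx=np.array([np.sin(a),-np.cos(a)])
X=cloud(p); A=(X[...,:2]-m0)@lx*1000;B=(X[...,:2]-m0)@ly*1000;Z=X[...,2]*1000
img=p["img"].astype(int)
w_=(img.min(-1)>140)&(img.max(-1)-img.min(-1)<35); w_[:240]=0;w_[314:]=0;w_[:,:270]=0;w_[:,382:]=0
w_=cv2.erode(w_.astype(np.uint8),np.ones((3,3)))>0
k=np.polyfit(Z[w_],A[w_],1); 
for _ in range(3):
    r=A-np.polyval(k,Z); s=w_&(abs(r)<1.5); k=np.polyfit(Z[s],A[s],1)
# top face
t=(img.max(-1)<110); t[:306]=0; t[333:]=0; t[:,:285]=0; t[:,365:]=0
zt=np.percentile(Z[t&(Z>100)&(abs(A)<40)],90)
kb=np.polyfit(B[s],A[s],1)
print("card tilt",round(np.degrees(np.arctan(k[0])),1),"card A at its mid",round(float(np.mean(A[s])),1),"z",round(float(np.mean(Z[s])),1),"B",round(float((B[s].min()+B[s].max())/2),1),"top z",round(float(zt),1),"yaw err",round(np.degrees(np.arctan(kb[0])),1))
th=np.arctan(k[0]); xd=np.array([-np.sin(th),-np.cos(th)]); nd=np.array([-np.cos(th),np.sin(th)])
top=np.array([np.polyval(k,zt-0.5),zt-.5]) # on card plane near top
end=top+70*xd; print("tongue end front",(end-6.3*nd).round(1),"back",(end-10.3*nd).round(1),"TCP A",round(float((st["tool_pos"][:2]-m0)@lx*1000),1))
if len(sys.argv)>2:
    cv2.imwrite(f"pics/{n}c.png",cv2.resize(p["img"][190:340,220:420],None,fx=4,fy=4,interpolation=cv2.INTER_CUBIC)[...,::-1])
    s_=snapshot("scene"); cv2.imwrite(f"pics/{n}s.png",cv2.resize(s_["img"][110:230,230:380],None,fx=5,fy=5,interpolation=cv2.INTER_CUBIC)[...,::-1])
E
python3 dp.py w16 c
```

```text
14.6 [ 0.4593 -0.1371  0.1325] [-0.2221  0.738  -0.6755] 0.6099628146126609
card tilt -1.2 card A at its mid -1.1 z 117.4 B -1.3 top z 149.4 yaw err -0.4
tongue end front [ 6.  79.1] back [10.  79.2] TCP A 0.3
```

View pics/w16c.png

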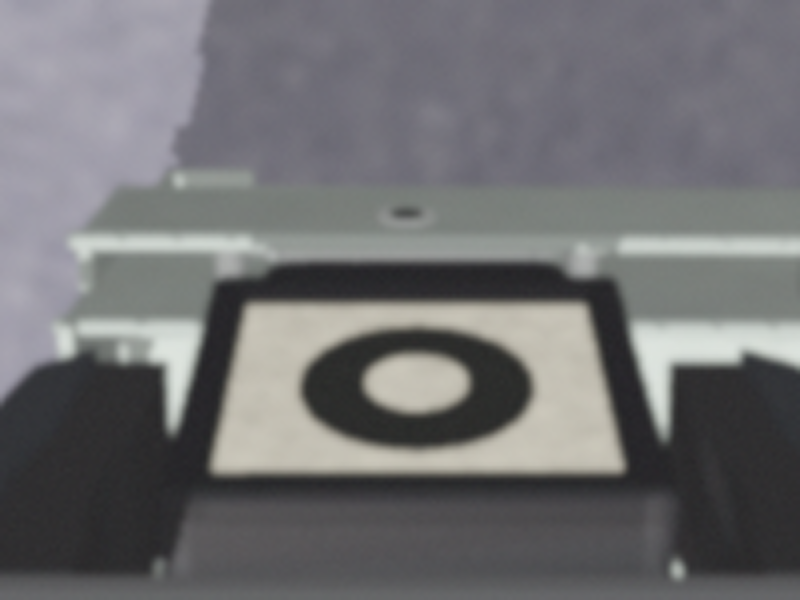

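View pics/w16s.png

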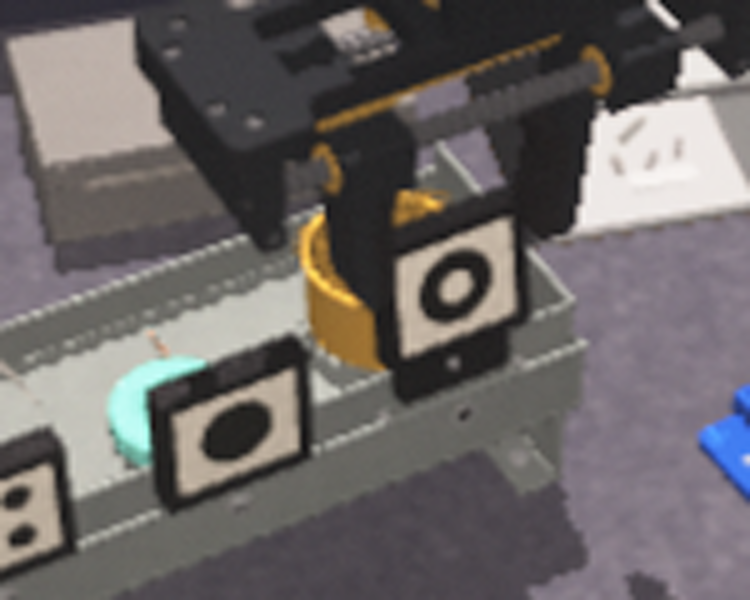

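Call:
carry_out(linear=[[-0.0017, -0.0005, 0], [-0.0018, 0.0, -0.002], [-0.0018, 0.0, -0.0035], [-0.0018, 0.0, -0.0035]], roll=[0, 0, 0, 0])

```text
clock: 14.98
tool_pos: [0.4575, -0.1371, 0.129]
eef_rot: [0.605, 0.796, -0.001, 0.003]
contact_force: [-0.6, 0.8, -1.5]
opening: 0.612
```

```bash
sed -i 's/^w_=cv2.erode/w_\&=(abs(Z-(st["tool_pos"][2]*1000-13))<22)\&(abs(B)<21)\&(A<12)\&(A>-15)\nw_=cv2.erode/' dp.py; python3 dp.py w17 c
```

```text
15.0333 [ 0.4575 -0.1371  0.1291] [ 0.0197 -0.1187 -1.0548] 0.6083763014597426
card tilt 8.9 card A at its mid -1.5 z 120.7 B 0.0 top z 146.1 yaw err -0.0
tongue end front [-2.3 75.5] back [ 1.7 74.9] TCP A -0.1
```

View pics/w17c.png

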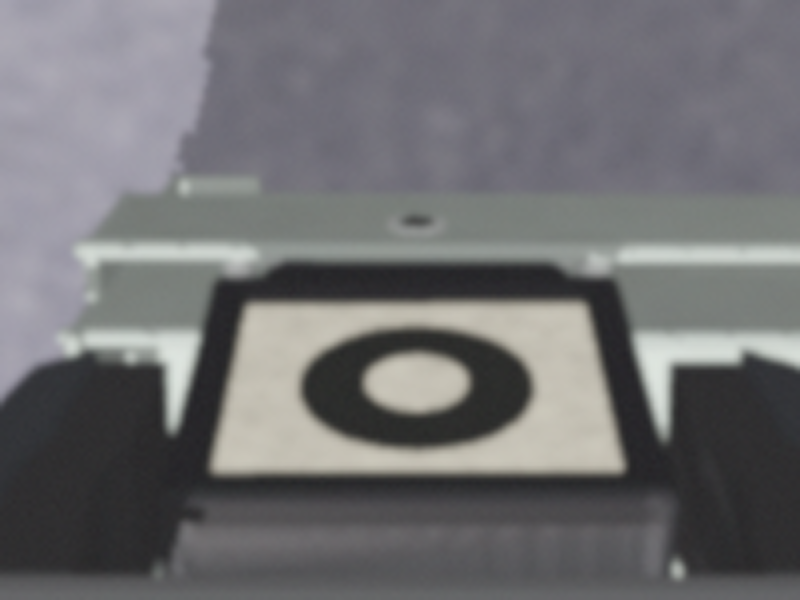

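Call:
carry_out(linear=[[0, 0, -0.001], [0, 0, -0.002], [-0.0003, 0.001, -0.003], [-0.0005, 0.002, -0.003], [-0.0005, 0.002, -0.003]], roll=[0, 0, 0, 0, 0])

```text
clock: 15.5
tool_pos: [0.4571, -0.1352, 0.1261]
eef_rot: [0.605, 0.796, -0.001, 0.003]
contact_force: [0.9, -0.8, -0.5]
opening: 0.611
```

```bash
python3 dp.py w18 c
```

```text
15.55 [ 0.4571 -0.1353  0.1261] [ 0.4855  0.0093 -1.1676] 0.608286969965624
card tilt 7.4 card A at its mid -2.8 z 118.3 B 0.1 top z 143.3 yaw err -0.1
tongue end front [-2.4 72.6] back [ 1.5 72. ] TCP A -2.0
```

View pics/w18c.png

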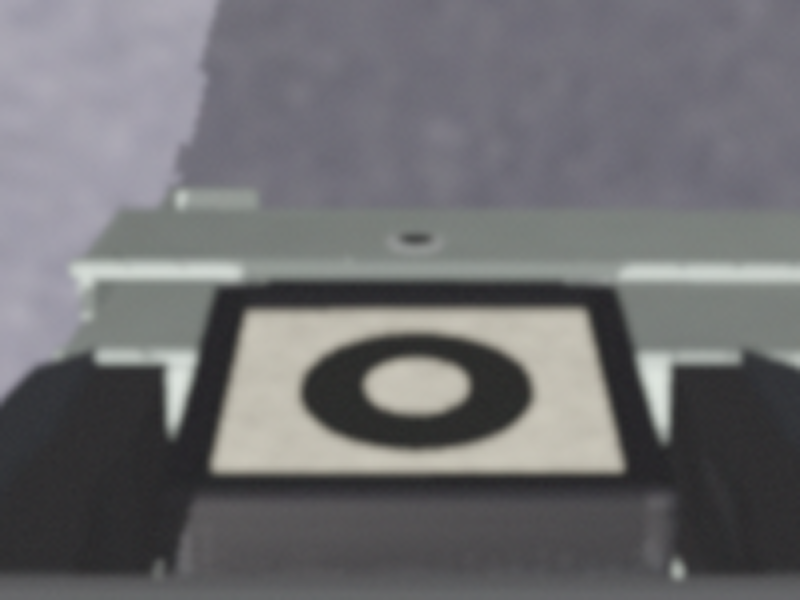

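View pics/w18s.png

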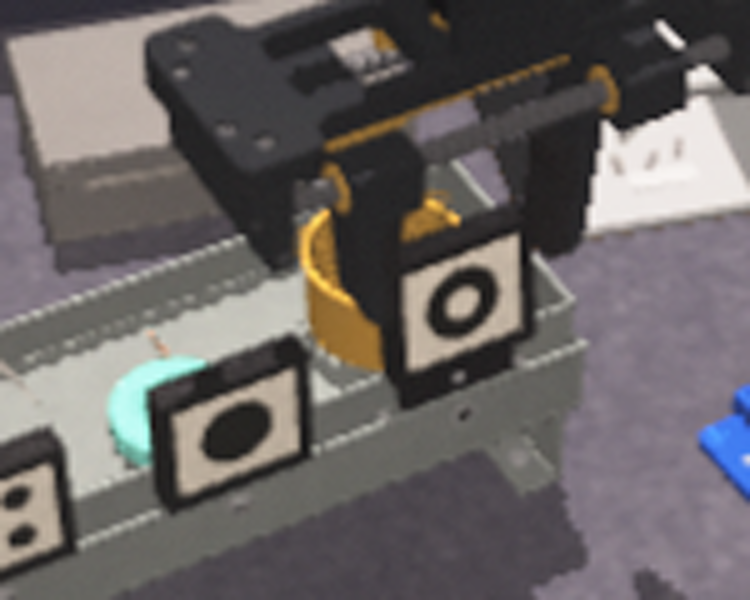

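The tongue tip is now behind the lip and the tilt is straightening, 8.9° to 7.4°. I keep levering outwards and going down.

Call:
carry_out(linear=[[-0.0003, 0.001, -0.0005], [-0.0005, 0.002, -0.001], [-0.0008, 0.003, -0.002], [-0.001, 0.0035, -0.003], [-0.001, 0.0035, -0.003]], roll=[0, 0, 0, 0, 0])

```text
clock: 16.02
tool_pos: [0.4561, -0.1316, 0.1229]
eef_rot: [0.605, 0.796, -0.001, 0.003]
contact_force: [0.1, -1.2, -1.2]
opening: 0.61
```

```bash
python3 dp.py w19
```

```text
16.0667 [ 0.4561 -0.1317  0.123 ] [ 0.1563 -0.4092 -0.817 ] 0.6081855102795963
card tilt 4.3 card A at its mid -5.4 z 115.3 B -0.1 top z 140.1 yaw err -0.3
tongue end front [-2.5 69.3] back [ 1.5 69. ] TCP A -5.8
```

Call:
carry_out(linear=[[-0.0003, 0.001, -0.001], [-0.0005, 0.002, -0.002], [-0.0008, 0.003, -0.003], [-0.0009, 0.0032, -0.003]], roll=[0, 0, 0, 0])

```text
clock: 16.4
tool_pos: [0.4551, -0.1282, 0.1198]
eef_rot: [0.605, 0.796, -0.001, 0.003]
contact_force: [0.8, -0.3, -0.7]
opening: 0.611
```

```bash
python3 dp.py w20 c
```

```text
16.45 [ 0.4551 -0.1283  0.1198] [ 0.1677 -1.2578 -0.9671] 0.6081558193138137
card tilt 1.0 card A at its mid -7.9 z 112.5 B -0.1 top z 136.9 yaw err -0.2
tongue end front [-2.4 66.3] back [ 1.6 66.3] TCP A -9.3
```

View pics/w20c.png

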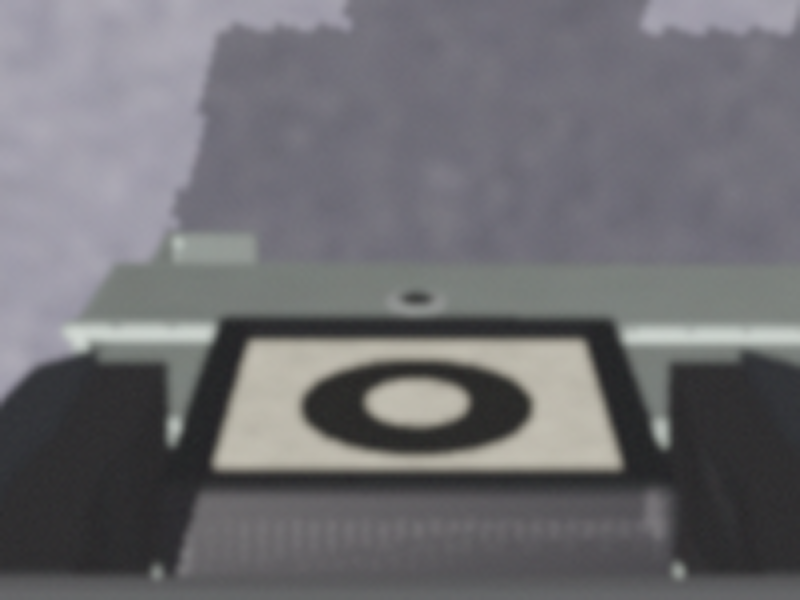

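Call:
carry_out(linear=[[0, 0, 0], [0, 0, 0], [0.0003, -0.001, -0.001], [0.0003, -0.0012, -0.0025], [0.0003, -0.0012, -0.004], [0.0003, -0.0012, -0.0055], [0.0003, -0.0012, -0.007], [0.0003, -0.0012, -0.007]], roll=[0, 0, 0, 0, 0, 0, 0, 0], grip_force=45)

```text
clock: 17.17
tool_pos: [0.4554, -0.1295, 0.1129]
eef_rot: [0.605, 0.796, -0.001, 0.003]
contact_force: [-0.3, -0.1, 5.2]
opening: 0.602
```

```bash
python3 dp.py w21 c
```

```text
17.2167 [ 0.4554 -0.1295  0.113 ] [0.0551 0.225  6.3638] 0.5980073703639124
card tilt 1.9 card A at its mid -6.8 z 105.3 B -0.0 top z 130.2 yaw err -0.2
tongue end front [-2.  59.5] back [ 1.9 59.4] TCP A -8.0
```

View pics/w21s.png

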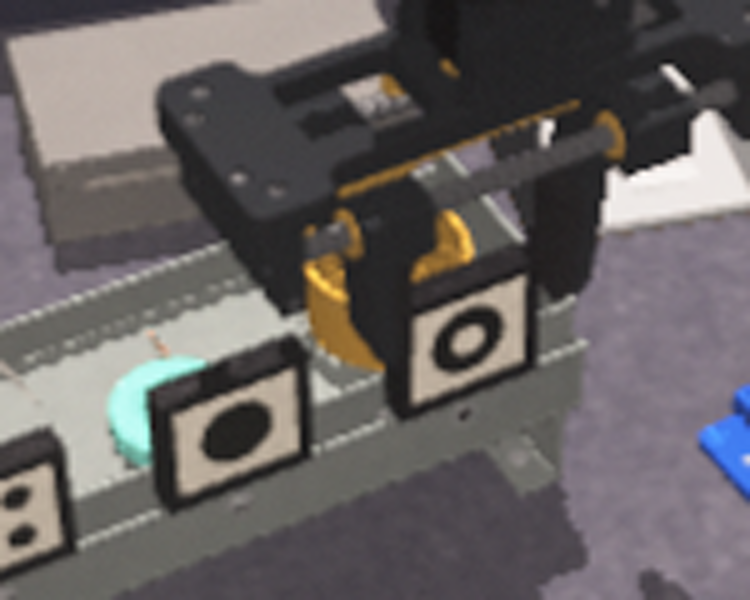

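Call:
carry_out(linear=[[0, 0, -0.001], [0, 0, -0.002], [0, 0, -0.0025], [0, 0, -0.0025]], roll=[0, 0, 0, 0])

```text
clock: 17.6
tool_pos: [0.4555, -0.1296, 0.1113]
eef_rot: [0.605, 0.796, -0.001, 0.003]
contact_force: [-2.0, 0.8, 11.9]
opening: 0.599
```

```bash
python3 dp.py w22
```

```text
17.65 [ 0.4555 -0.1296  0.1113] [-1.7809 -0.3156 11.3608] 0.5993184473515489
card tilt 2.0 card A at its mid -6.7 z 103.8 B -0.1 top z 128.6 yaw err -0.2
tongue end front [-2. 58.] back [ 2.  57.8] TCP A -7.9
```

Call:
carry_out(linear=[[-0.0002, 0.0006, -0.001], [-0.0003, 0.0012, -0.0018], [-0.0003, 0.0012, -0.0022], [-0.0003, 0.0012, -0.0022]], roll=[0, 0, 0, 0])

```text
clock: 17.98
tool_pos: [0.4554, -0.1294, 0.1111]
eef_rot: [0.605, 0.796, -0.001, 0.004]
contact_force: [-3.5, -0.3, 25.9]
opening: 0.604
```

```bash
python3 dp.py w23 c
```

```text
18.0333 [ 0.4554 -0.1294  0.1111] [-3.0755 -0.7118 25.879 ] 0.6019887827967156
card tilt 1.8 card A at its mid -6.9 z 103.1 B -0.0 top z 128.4 yaw err -0.1
tongue end front [-2.  57.8] back [ 2.  57.6] TCP A -8.1
```

View pics/w23c.png

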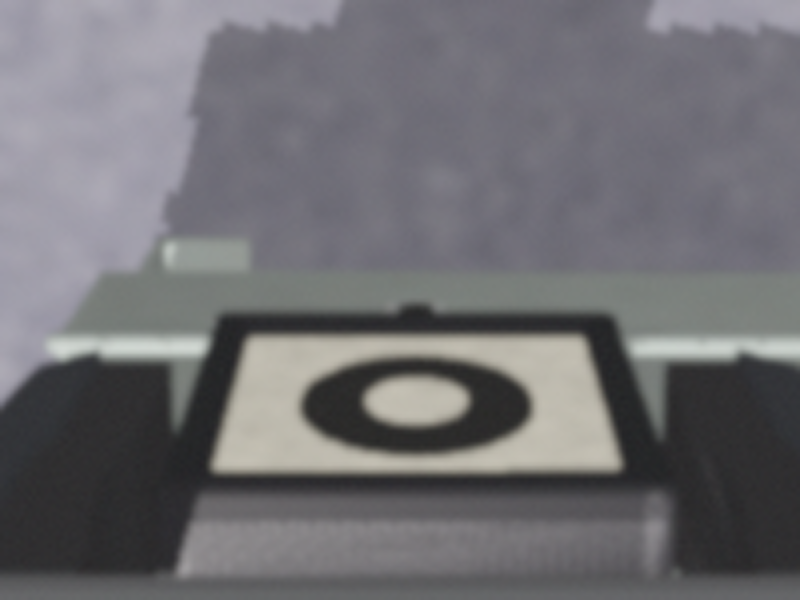

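View pics/w23s.png

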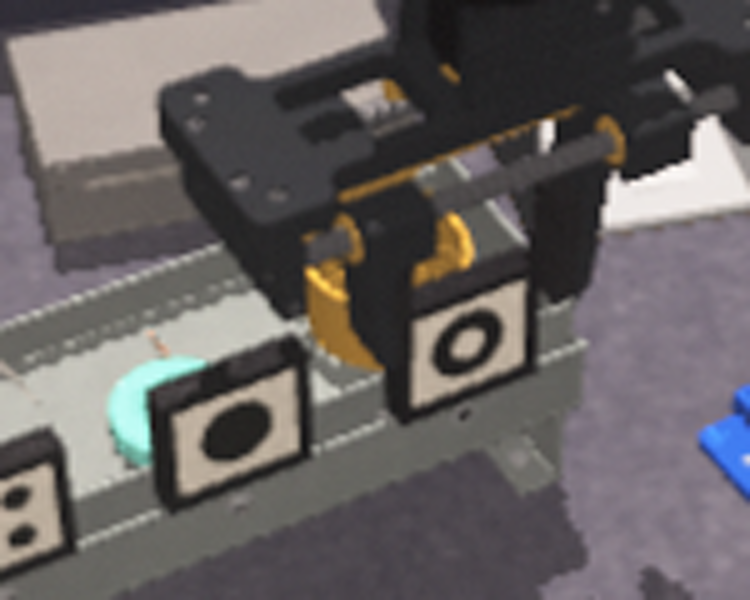

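Call:
carry_out(linear=[[0, 0, -0.0017], [0, 0, -0.0017], [0, 0, -0.0017], [0, 0, -0.0017], [0, 0, -0.0017], [0, 0, -0.0017]], roll=[0, 0, 0, 0, 0, 0])

```text
clock: 18.58
tool_pos: [0.4555, -0.1298, 0.1111]
eef_rot: [0.606, 0.796, -0.0, 0.005]
contact_force: [-3.3, 0.5, 23.5]
opening: 0.6
```

```bash
python3 dp.py w24
python3 - <<'E'
from pnp import *
s=snapshot("scene"); save(s,"s24"); a=cv2.imread("pics/scene0.png").astype(int); b=s["img"][...,::-1].astype(int)
for n,(u0,v0,u1,v1) in dict(reel=(190,165,228,195),wick=(250,180,268,200),tin=(288,148,308,182),cutters=(200,360,295,420),driver=(180,295,250,320),blue=(368,178,416,212)).items():
    print(n,np.abs(a-b)[v0:v1,u0:u1].mean().round(1))
X=cloud(s); m0=np.array([.4588,-.1369]); t=np.radians(15.3); ly=np.array([np.cos(t),np.sin(t)]); lx=np.array([np.sin(t),-np.cos(t)])
A=(X[...,:2]-m0)@lx*1000;B=(X[...,:2]-m0)@ly*1000;Z=X[...,2]*1000
for c in (0,86,172):
    q=(abs(B-c)<20)&(A>-14)&(A<6)&(Z>60)&(Z<140); print(c,"top z",np.percentile(Z[q],[95,98,99.5]).round(1)); w_=q&(s["img"].min(-1)>140)&(Z>82)&(Z<122); print("  card z",np.median(Z[w_]).round(1),"A",np.median(A[w_]).round(1))
E
```

```text
18.6333 [ 0.4555 -0.1298  0.1111] [-3.4862  0.6326 23.7571] 0.6012366336653064
card tilt 2.1 card A at its mid -6.7 z 102.9 B -0.1 top z 128.5 yaw err -0.1
tongue end front [-2.1 57.8] back [ 1.9 57.7] TCP A -7.8
reel 12.9
wick 12.4
tin 47.3
cutters 11.9
driver 13.1
blue 10.8
0 top z [128.1 128.9 129.4]
  card z 101.7 A -5.1
86 top z [128.7 129.7 130.2]
  card z 102.2 A -4.5
172 top z [128.7 129.2 129.8]
  card z 102.1 A -4.5
```

View pics/s24.png

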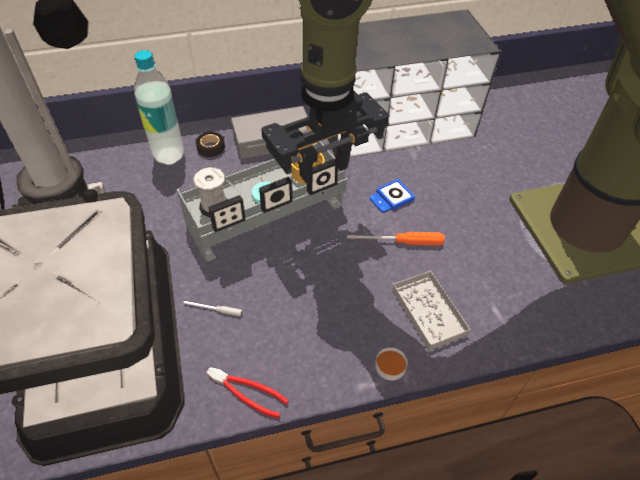

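```bash
python3 -c "
from plant import finish_job,status
print(finish_job()); print(status.get_state()['contact_force'],status.get_state()['clock'])"
```

```text
the job is handed in; nothing more can be done
None
the job is handed in; nothing more can be done
```

The black holder is in the empty place by the brass-wool tin, tongue behind the lip and card facing out. The arm is still gripping it (45 N) and pressing it home with about 24 N, so you can put in the lock screw. The job was handed in at about 18.7 s.

**How it was done:** I gripped the holder by its sides near the top edge, eased the grip to 3 N and shook it until the tongue swung down. I turned it to face out, then levered it straight behind the lip before pressing down onto the spring.

**Last checks:**
- **Seating:** the holder came to a hard stop. Its top is 128–129 mm above the bench, the card height is within 1 mm of both neighbours, and it is centred to about 0.1 mm.
- **Other things:** the cutters, driver, solder reel, wick reel and blue holder look unmoved in the before/after pictures. The tin is partly hidden by the gripper, and its visible edge is where it was at the start.

**What disagreed or failed:**
- **Fingertip height:** the fingertips were really about 25 mm higher than the reported tool position and the given 19 mm imply. My first close therefore shut on air above the holder without touching it, and after that I used heights from the cameras.
- **Upright check:** my first tilt reading said 5° off upright when it was really about 15°.
- **Levering on the upstand:** I levered the tongue against the rack's upstand to straighten it. It rode over the top with about 7 N, and the lip finished the job.
- **Remaining tilt:** the depth picture still shows about 2° of tilt, with the holder's back about 1 mm off the upstand. I tried once to take this out and it did not change.

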